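# Balance the scenery rocks on the display stump

## Task

Build the balanced rock display on the model-railway stall: lay the long ridge-backed rock flat side down across the narrow crown of the fixed rock stump (square to the longer way of the crown) and let go, then lay the short domed rock flat side down crosswise on the long rock's ridge, above the stump, so that both stay level and balanced with nothing else holding them. Each rock has scrap metal cast in somewhere along its length, so feel for its balance point before you trust it. Leave the wagon and the glue jar where they are.

Things in the scene. Friction and masses are not known exactly. Their poses are not given: they have to be found in the camera images.
- stump_crown (a point): Centre of the crown of the plaster rock stump, fixed on a 170 x 160 mm cork board. The crown is a level flat 80 mm above the table, 22 mm along x and 48 mm along y (x, y, z of this point; z up). Below it the stump widens to 120 mm at the foot; beyond the board (+x) lies a fixed tray 40 mm high. A rock rests on it only with its balance point over the crown.
- slab_mid (a point): Centre of the loose long rock, 180 (x) x 56 (y) x 46 (z, up) mm. Flat underside 23 mm below, 128 x 48 mm. Upright sides to grip, 56 mm apart: x within 50 mm, 6 to 28 mm above the underside. Lumpy ends. About 0.48 kg. Scrap hidden inside puts its balance point on its x axis anywhere up to 37 mm either side of this point, new at each start; central in y.
- slab_ridge (a point): Centre of the level flat on top of the long rock's ridge, 46 mm above its underside: 120 mm along x, 20 mm along y (same axes as the long rock). The flanks slope away from it. The short rock rests on it only with its balance point over this strip, and topples the pair unless its weight is also over the stump's crown.
- cap_mid (a point): Middle of the loose short domed rock, 130 (x) x 50 (y) x 52 (z, up) mm; this point is 24 mm above its flat underside (100 x 42 mm). Upright sides to grip, 50 mm apart: x within 34 mm, 5 to 30 mm above the underside. About 0.42 kg. Scrap hidden inside puts its balance point on its x axis anywhere up to 30 mm either side of this point, new at each start; central in y.
- wagon: Loose model goods wagon with a red body, 168 mm long (x), 40 mm wide, 59 mm high, standing on the table beyond the stump; origin under its centre. A bystander.
- jar: Loose glue jar, 52 mm across, 70 mm high; origin under its centre. A bystander.
Mind the look-alikes: they are no part of the job. What is shaped like the part that bears slab_mid but blue is not meant.

How it is judged:
By the outcome, as a careful person would: the job done as asked, in the order asked, and still so for the second after the job is handed in, with the robot touching nothing.
It also fails if it takes over 72 s, if anything falls off the work surface, if the arm or the gripper's body presses on something with over 40 N, if the wrist force passes 120 N, or if a joint passes its speed limit or range.

## Robot

A 7-joint arm with a two-finger parallel gripper is mounted at the origin on the work surface. World frame = base frame: x ahead of the robot, y to its left, z up, the work surface at z = 0. Lengths are in m, angles in rad, forces in N, time in s.
With the tool pointing down it reaches from about 0.4 to 0.85 m from the base axis. Payload 10.4 kg.
Tool frame: the origin (TCP) lies on the centre line of the jaws, within the pads' length; the fingertips stand tip_reach ahead of it and the grasp point (between the pads) lies 5 mm behind it (tip_reach is the distance from the TCP to the fingertips, in m); z points along the fingers, x is the direction in which the jaws open and shut, and the axes are right-handed (so a half turn about z gives the same grasp; the last joint's range is limited). The gripper opens to 87 mm and grips with 3 to 60 N. Pads are 19 mm wide; open, the fingers measure 117 mm over their backs; the gripper's body (75 mm by 190 mm) begins 51 mm behind the grasp point.
Start: joints at [-0.023, 0.332, -0.065, 1.46, 0.022, 1.35, -0.088], TCP at [0.625, 0, 0.237] pointing down, gripper open.
Joint ranges: [-2.6, 2.6], [-0.5, 2.12], [-1.47, 1.34], [0.16, 2.42], [-1.27, 4.41], [0.06, 2.06], [-2.6, 2.6]. Speed limits (rad/s): [2.22, 2.22, 2.79, 2.79, 3.14, 3.14, 3.14].

## Interface

Orientations are given as [roll, pitch, yaw] about the fixed x, y, z axes, in that order (R = Rz(yaw) Ry(pitch) Rx(roll)).
In Python, from cell import * gives the robot as it stands.
- The arm moves only by the tool arm_command, never from a script. Its argument "commands" is a list of rows, each an object of numbers: "ax", "ay", "az": the turn, a rotation vector about the tool's x, y, z in degrees; "tx", "ty", "tz": the shift along the tool's x, y, z in m; "grip": the closure in counts, from 0 (fully open) to 255 (shut). A call has exactly 8 rows; each row is the pose to reach, as a shift and turn from the pose measured when the call began, along the tool's axes at that moment; what a row does not reach only later rows make up. A row lasts 1/12 s, in which the tool goes at most 41.7 mm and 7.16 degrees, less where a joint would pass 70% of its speed; a pose out of reach is approached as far as the arm can. A call with a gripper value outside its range is refused whole. The fingers move at their own pace and stop on an object; the grip force is fixed at half the most. Time passes only in rows, so rows that repeat a pose let the fingers close, or fill a call up. It gives the time, the measured TCP pose, the force and the opening at its end, in the units of the state.
- read_state(): the state, without advancing time (a new reading comes with each control period).
- read_camera(name): name is "scene" or "side" or "wrist"; returns the picture (420x560x3 uint8, red, green, blue); there is no depth.
- camera_params(name): a dict with "intrinsics" (3x3 intrinsics, pixels), "rvec" (rotation vector, rad) and "tvec" (3), from world to camera coordinates, as OpenCV has them; the wrist camera has in their place "T_tool_cam" (4x4, takes a point from camera to tool coordinates, whose origin is the TCP and whose axes are the tool frame's). Camera axes: x right, y down, z forward; pixel columns grow to the right and rows downward; lengths in m; the calibration is good to about 2 mm. A picture is of the moment at which its call begins: read the wrist's pose just before it. camera_params takes no time and is no camera call.
- finish_job(): hands the job in, once; it reports no verdict.
The state is a dict: "clock": time; "joint_positions": joint angles; "joint_velocities": joint speeds; "effort": joint torques, N m; "tcp_pos": TCP position; "tcp_rot": TCP orientation; "force": force on the tool from outside, world axes, zero at the start; "torque": the same for the moment, N m; "opening": finger opening in m.
Only numpy, scipy, OpenCV 4.12 (cv2) and the standard library are available. Lean on these libraries where they do the work, as an engineer would, in place of code of your own. Each camera call takes 0.05 s, during which the arm holds its last target.

## Working session

There is one attempt and no reset: what is moved stays moved. The work goes in short steps, Python scripts to look and compute and a tool call to move; the robot and the scene stay as the last step left them, time stands still between calls to the robot, and variables do not carry over. Pictures are saved under pics/ and viewed, and the job is handed in when it is done.

Besides the shell and the picture viewer there is one more tool, called after "Request:" by a JSON object that holds its "method" and its "body", one argument or row to a line. arm_command: Moves the arm, as the interface text tells. Its arguments: {"type":"object","properties":{"commands":{"type":"array","items":{"type":"object","properties":{"ax":{"type":"number"},"ay":{"type":"number"},"az":{"type":"number"},"tx":{"type":"number"},"ty":{"type":"number"},"tz":{"type":"number"},"grip":{"type":"number"}}}}},"required":["commands"]}

```bash
ls; mkdir -p pics; python3 - <<'E'
from cell import *
import cv2
s=read_state();print({k:(v if not hasattr(v,'round') else v) for k,v in s.items()})
for n in ["scene","side","wrist"]:
    im=read_camera(n);cv2.imwrite(f"pics/{n}0.png",cv2.cvtColor(im,cv2.COLOR_RGB2BGR));print(n,camera_params(n))
E
```

```text
pics
{'clock': 0.0, 'joint_positions': array([-0.02260561,  0.33287492, -0.06471188,  1.46093528,  0.02160441,
        1.34991155, -0.08849055]), 'joint_velocities': array([-0.00064548,  0.00061023, -0.00114869,  0.00070978,  0.000412  ,
        0.00025285,  0.00010447]), 'effort': array([-1.20520472e-04, -6.23245955e+01,  2.44190963e-02, -3.89891267e+01,
       -6.13984605e-02,  3.97891912e-02,  1.87085252e-04]), 'tcp_pos': array([6.24630086e-01, 3.82554245e-06, 2.35754947e-01]), 'tcp_rot': array([3.14152541e+00, 1.43172765e-03, 4.80719562e-05]), 'force': array([ 0.45281508,  0.20774389, -0.02844987]), 'torque': array([ 0.03277388, -0.005292  , -0.00971438]), 'opening': 0.08694731260293197}
scene {'intrinsics': array([[448.33104783,   0.        , 274.88038868],
       [  0.        , 448.33104783, 213.20665829],
       [  0.        ,   0.        ,   1.        ]]), 'rvec': array([ 2.39532088,  0.74207786, -0.2267249 ]), 'tvec': array([-0.35584011, -0.2523164 ,  1.4874541 ])}
side {'intrinsics': array([[472.7699698 ,   0.        , 273.9535673 ],
       [  0.        , 472.7699698 , 197.76103188],
       [  0.        ,   0.        ,   1.        ]]), 'rvec': array([ 0.10001692, -2.92879523,  1.05411927]), 'tvec': array([0.48276454, 0.16836342, 1.26254344])}
wrist {'intrinsics': array([[362.54507095,   0.        , 278.75977029],
       [  0.        , 362.54507095, 208.40594783],
       [  0.        ,   0.        ,   1.        ]]), 'T_tool_cam': array([[ 9.99999832e-01, -1.28804757e-04, -5.65542284e-04,
        -1.60890873e-03],
       [ 2.95005537e-04,  9.52445355e-01,  3.04709303e-01,
        -8.42410576e-02],
       [ 4.99400114e-04, -3.04709419e-01,  9.52445232e-01,
        -1.47840673e-01],
       [ 0.00000000e+00,  0.00000000e+00,  0.00000000e+00,
         1.00000000e+00]])}
```

View pics/scene0.png

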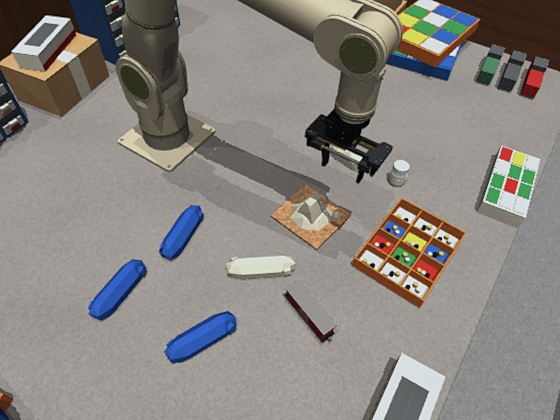

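View pics/side0.png

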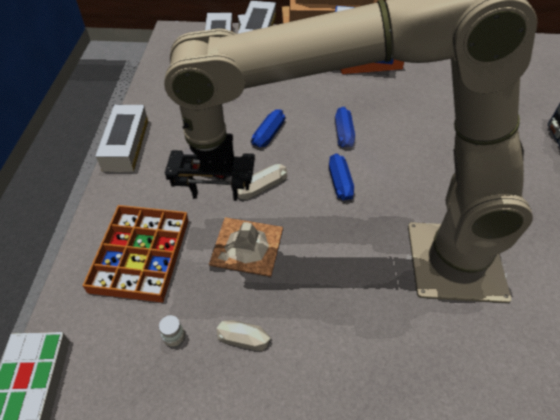

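View pics/wrist0.png

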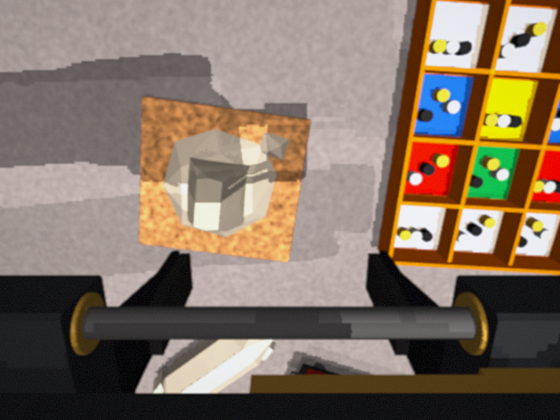

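```bash
python3 - <<'E'
import cell
print([n for n in dir(cell) if not n.startswith('__')]); print(getattr(cell,'tip_reach',None))
E
```

```text
['PlanningError', 'camera_params', 'finish_job', 'read_camera', 'read_state', 'tip_reach']
0.014
```

```bash
cat > h.py <<'E'
from cell import *
import cv2,numpy as np
from scipy.spatial.transform import Rotation as Rn
def cam(name,st=None):
    p=camera_params(name);K=p["intrinsics"]
    if "rvec" in p:
        R=cv2.Rodrigues(p["rvec"])[0];t=p["tvec"];return K,R.T,-R.T@t
    st=st or read_state();T=p["T_tool_cam"]
    Rw=Rn.from_euler('xyz',st["tcp_rot"]).as_matrix()
    return K,Rw@T[:3,:3],st["tcp_pos"]+Rw@T[:3,3]
def ray(c,uv,z):
    K,R,o=c;uv=np.atleast_2d(uv).astype(float)
    d=np.c_[(uv[:,0]-K[0,2])/K[0,0],(uv[:,1]-K[1,2])/K[1,1],np.ones(len(uv))]@R.T
    return o+d*((z-o[2])/d[:,2])[:,None]
def proj(c,P):
    K,R,o=c;q=(np.atleast_2d(P)-o)@R;q=q@K.T;return q[:,:2]/q[:,2:]
def tri(c1,u1,c2,u2):
    A=[];b=[]
    for c,u in((c1,u1),(c2,u2)):
        K,R,o=c;d=R@np.array([(u[0]-K[0,2])/K[0,0],(u[1]-K[1,2])/K[1,1],1.]);d/=np.linalg.norm(d)
        M=np.eye(3)-np.outer(d,d);A.append(M);b.append(M@o)
    return np.linalg.lstsq(np.vstack(A),np.hstack(b),rcond=None)[0]
def snap(n,tag,zoom=None):
    st=read_state();im=read_camera(n);bgr=cv2.cvtColor(im,cv2.COLOR_RGB2BGR)
    cv2.imwrite(f"pics/{tag}.png",bgr)
    return st,bgr,cam(n,st)
def cropsave(im,x0,y0,x1,y1,tag,k=5):
    cv2.imwrite(f"pics/{tag}.png",cv2.resize(im[y0:y1,x0:x1],None,fx=k,fy=k,interpolation=cv2.INTER_CUBIC))
E
python3 - <<'E'
from h import *
sc=cv2.imread('pics/scene0.png');sd=cv2.imread('pics/side0.png');w=cv2.imread('pics/wrist0.png')
C=cam("scene");D=cam("side");W=cam("wrist")
for n,im,c,z in(("scene",sc,C,.023),("side",sd,D,.023)):
    hsv=cv2.cvtColor(im,cv2.COLOR_BGR2HSV)
    m=cv2.inRange(hsv,(15,20,150),(40,140,255))
    nn,l,s,ce=cv2.connectedComponentsWithStats(m)
    for i in range(1,nn):
        if s[i,4]>150: print(n,s[i],ce[i].round(),ray(c,ce[i],z).round(3))
print("jar",ray(D,(172,340),0.035),"jar sc",ray(C,(400,173),.035))
print("slab ends scene",ray(C,[(227,266),(295,266)],.02).round(3))
print("short ends side",ray(D,[(218,328),(270,342)],.02).round(3))
print("wagon",ray(C,[(290,292),(335,335)],.03).round(3))
print("board corners",ray(W,[(141,97),(309,120),(290,261),(139,243)],0.005).round(3))
cropsave(sc,205,180,365,300,'c1');cropsave(sd,190,140,310,360,'c2',3);cropsave(w,120,80,330,280,'c3',3)
E
```

```text
scene [ 279    0  117   53 2054] [347.  16.] [[0.136 0.983 0.023]]
scene [358   0  49  30 292] [386.   9.] [[0.251 1.131 0.023]]
scene [ 65  33  32  22 369] [79. 44.] [[-0.622  0.18   0.023]]
scene [  0  54  67  27 528] [32. 68.] [[-0.641 -0.026  0.023]]
scene [ 117  128   77   42 1111] [154. 150.] [[ 0.024 -0.084  0.023]]
scene [283 196  46  36 742] [308. 216.] [[ 0.562 -0.027  0.023]]
scene [225 253  71  22 596] [258. 264.] [[ 0.536 -0.238  0.023]]
side [ 387    0   97   18 1051] [423.   6.] [[-0.078 -1.292  0.023]]
side [ 172    3  210   65 5196] [278.  35.] [[ 0.54  -1.025  0.023]]
side [248 164  38  28 314] [267. 179.] [[ 0.522 -0.24   0.023]]
side [410 223  30  35 647] [422. 237.] [[ 0.084 -0.056  0.023]]
side [217 321  53  25 569] [242. 334.] [[0.542 0.253 0.023]]
jar [[0.69949235 0.28272742 0.035     ]] jar sc [[0.70987086 0.26258416 0.035     ]]
slab ends scene [[ 0.472 -0.286  0.02 ]
 [ 0.618 -0.185  0.02 ]]
short ends side [[0.6   0.24  0.02 ]
 [0.475 0.266 0.02 ]]
wagon [[ 0.651 -0.261  0.03 ]
 [ 0.799 -0.294  0.03 ]]
board corners [[ 0.485  0.08   0.005]
 [ 0.653  0.057  0.005]
 [ 0.636 -0.1    0.005]
 [ 0.464 -0.078  0.005]]
```

View pics/c1.png

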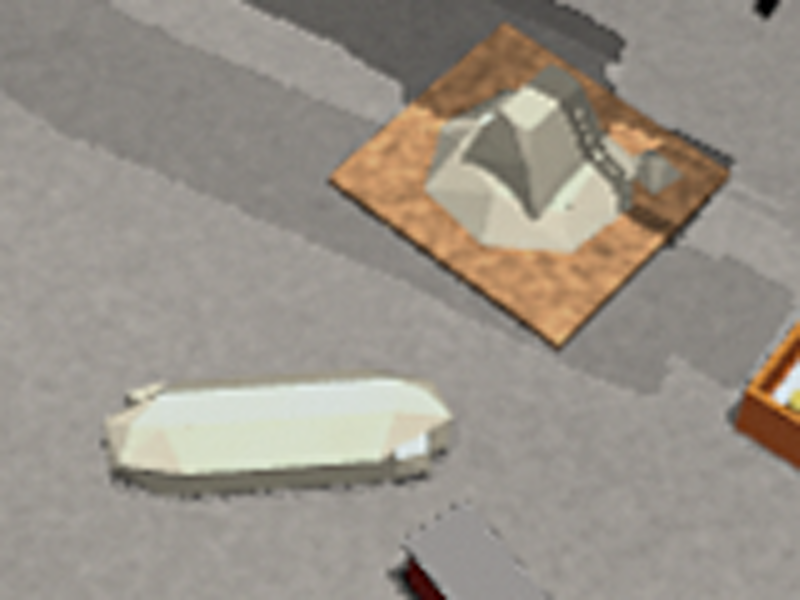

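View pics/c2.png

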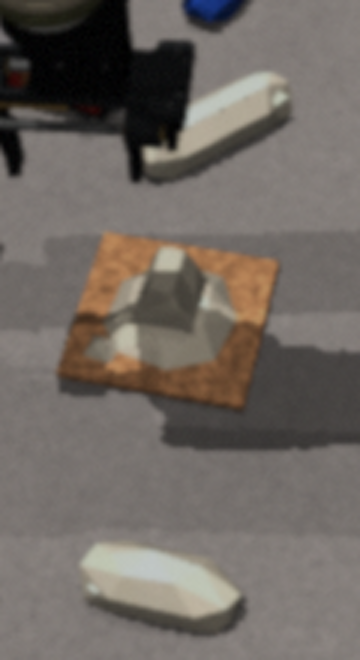

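View pics/c3.png

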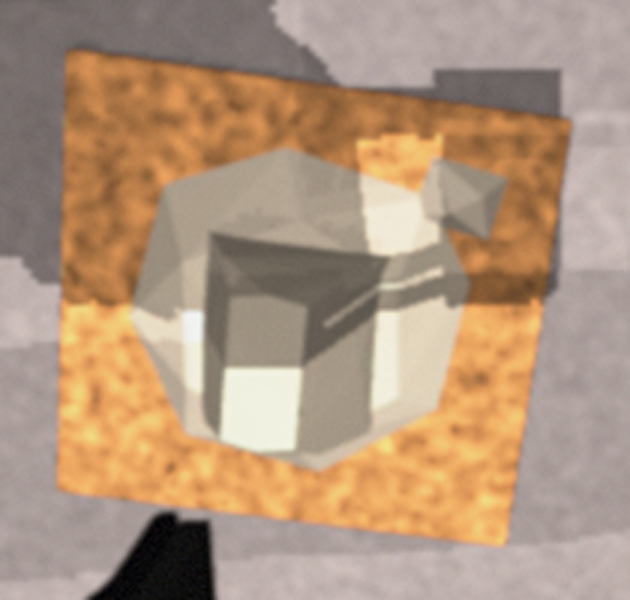

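Request:
{"method": "arm_command", "body": {
  "commands": [
    {"tx": -0.01,"ty": 0.03,"tz": 0,"az": 7},
    {"tx": -0.02,"ty": 0.06,"tz": 0,"az": 14},
    {"tx": -0.035,"ty": 0.09,"tz": 0,"az": 21},
    {"tx": -0.045,"ty": 0.13,"tz": 0,"az": 28},
    {"tx": -0.055,"ty": 0.16,"tz": 0,"az": 35},
    {"tx": -0.07,"ty": 0.2,"tz": 0,"az": 42},
    {"tx": -0.085,"ty": 0.237,"tz": 0,"az": 49},
    {"tx": -0.085,"ty": 0.237,"tz": 0,"az": 55}
  ]
}}

```text
invalid input at $.commands[0]: expected keys ax, ay, az, tx, ty, tz, grip
```

```bash
python3 - <<'E'
from h import *
st,w,W=snap("wrist","w1");print(st["clock"],st["tcp_pos"],np.degrees(st["tcp_rot"]),st["force"],st["torque"])
for n in("scene","side"):
    _,im,c=snap(n,n+"1")
    hsv=cv2.cvtColor(im,cv2.COLOR_BGR2HSV)
sc=cv2.imread('pics/scene1.png');sd=cv2.imread('pics/side1.png')
cropsave(sc,280,90,440,210,'c4');cropsave(sd,190,220,310,360,'c5',4)
E
```

```text
0.15 [6.24714137e-01 5.45757311e-06 2.35919524e-01] [1.79995998e+02 6.63431781e-02 2.35946476e-03] [-0.66945643 -0.36601169 -0.25535259] [-0.03671795  0.03892818  0.07110162]
```

View pics/w1.png

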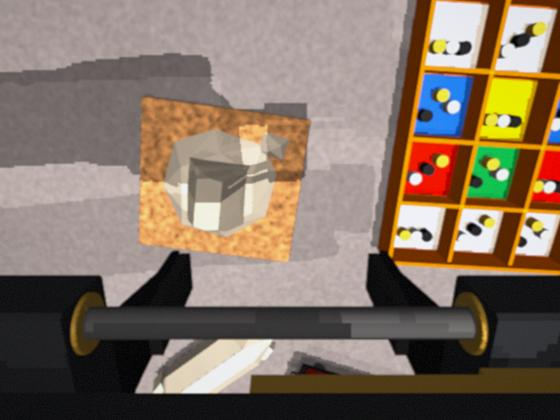

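View pics/scene1.png

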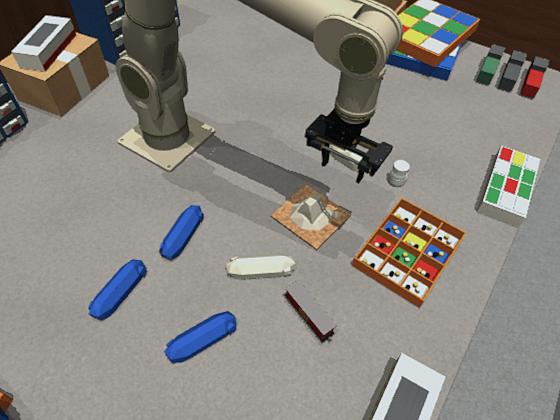

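View pics/c5.png

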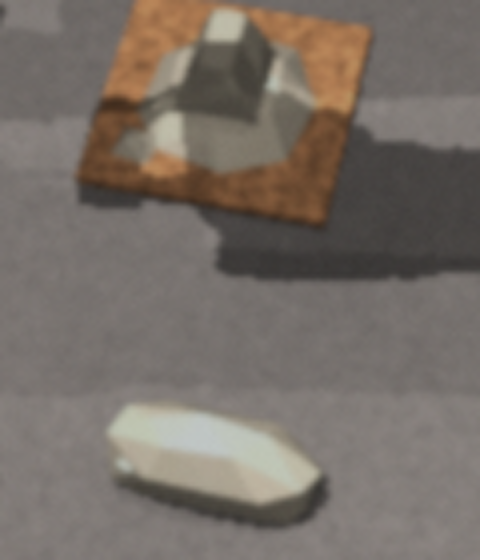

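Candidates: the long pale rock at scene (258,264) is the slab, and the three blue look-alikes are at scene (182,231), (118,289) and (201,337). The short pale rock at side (242,334) is the cap. The crown is at wrist (207,205). I choose the pale rocks; the crops showed a ridge-backed long one and a domed short one.

Request:
{"method": "arm_command", "body": {
  "commands": [
    {"ax": 0,"ay": 0,"az": 7,"tx": -0.01,"ty": 0.03,"tz": 0,"grip": 0},
    {"ax": 0,"ay": 0,"az": 14,"tx": -0.02,"ty": 0.06,"tz": 0,"grip": 0},
    {"ax": 0,"ay": 0,"az": 21,"tx": -0.035,"ty": 0.09,"tz": 0,"grip": 0},
    {"ax": 0,"ay": 0,"az": 28,"tx": -0.045,"ty": 0.13,"tz": 0,"grip": 0},
    {"ax": 0,"ay": 0,"az": 35,"tx": -0.055,"ty": 0.16,"tz": 0,"grip": 0},
    {"ax": 0,"ay": 0,"az": 42,"tx": -0.07,"ty": 0.2,"tz": 0,"grip": 0},
    {"ax": 0,"ay": 0,"az": 49,"tx": -0.085,"ty": 0.237,"tz": 0,"grip": 0},
    {"ax": 0,"ay": 0,"az": 55,"tx": -0.085,"ty": 0.237,"tz": 0,"grip": 0}
  ]
}}

```text
clock: 0.97
tcp_pos: [0.5354, -0.2467, 0.2367]
tcp_rot: [3.138, -0.003, -0.978]
force: [-0.3, -0.6, 0.8]
opening: 0.0872
```

```bash
python3 - <<'E'
from h import *
st,w,W=snap("wrist","w1");print(st["clock"],st["tcp_pos"],np.degrees(st["tcp_rot"]),st["force"],st["torque"])
for n in("scene","side"):
    _,im,c=snap(n,n+"1")
sc=cv2.imread('pics/scene1.png');sd=cv2.imread('pics/side1.png')
cropsave(sc,300,100,440,220,'c4');
st=read_state();print(st["tcp_pos"],st["tcp_rot"],st["joint_positions"])
E
```

```text
0.9667 [ 0.53544518 -0.24670126  0.23673072] [ 1.79787340e+02 -1.50496237e-01 -5.60147359e+01] [-0.34799533 -0.64816209  0.7874013 ] [-0.07164923  0.14788433 -0.03798242]
[ 0.53984384 -0.23701698  0.23633183] [ 3.14158611e+00  4.61113768e-04 -9.58442719e-01] [ 0.18468718  0.25148565  0.18201995  1.5699786  -0.04672193  1.32475741
 -0.58593635]
```

View pics/w1.png

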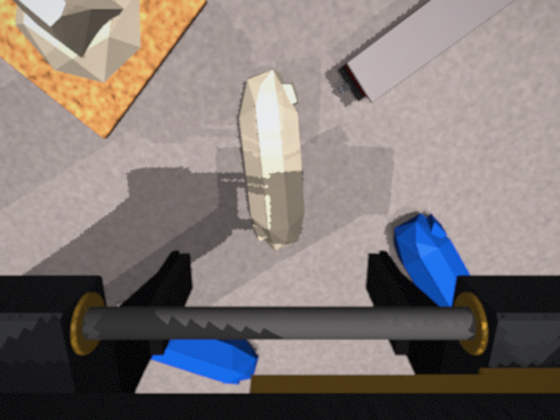

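View pics/c4.png

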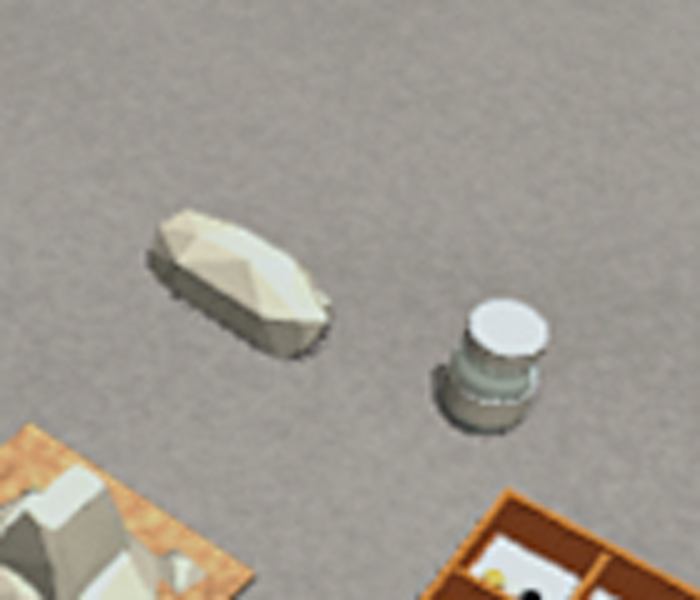

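View pics/side1.png

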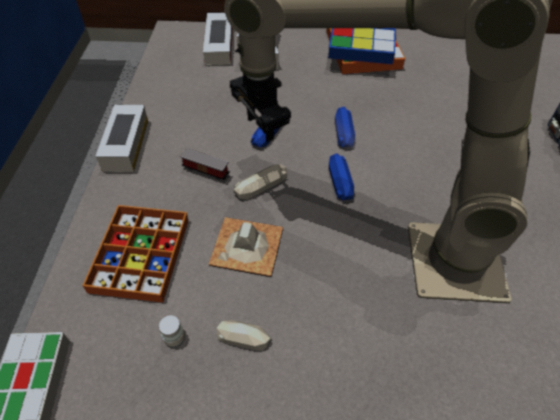

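```bash
python3 - <<'E'
from h import *
st=read_state();st["tcp_pos"]=np.array([.53544518,-.24670126,.23673072]);st["tcp_rot"]=np.radians([179.78734,-.150496,-56.0147359])
W=cam("wrist",st);w=cv2.imread('pics/w1.png')
hsv=cv2.cvtColor(w,cv2.COLOR_BGR2HSV);print(hsv[120,270],hsv[220,285],hsv[80,270],hsv[150,210],hsv[190,340])
lab=cv2.cvtColor(w,cv2.COLOR_BGR2LAB).astype(int)
for p in[(270,120),(285,220),(252,150),(297,150),(210,150),(340,190),(200,200),(320,120)]:print(p,lab[p[1],p[0]])
m=((lab[...,2]>133)).astype(np.uint8)*255
m[:60]=0;m[252:]=0;m[:,:225]=0;m[:,320:]=0
m=cv2.morphologyEx(m,cv2.MORPH_OPEN,np.ones((3,3)))
cs,_=cv2.findContours(m,cv2.RETR_EXTERNAL,cv2.CHAIN_APPROX_NONE);c=max(cs,key=cv2.contourArea)
o=w.copy();cv2.drawContours(o,[c],-1,(0,0,255),1);cropsave(o,210,50,340,260,'c6',3)
P=c[:,0,:]
for z in(.01,.017,.025):
    q=ray(W,P,z)[:,:2];r=cv2.minAreaRect((q*1000).astype(np.float32));print(z,r)
E
```

```text
[100   3 236] [ 17  48 150] [ 32  15 233] [  5  25 181] [  6  23 156]
(270, 120) [237 128 127]
(285, 220) [148 130 138]
(252, 150) [201 132 140]
(297, 150) [204 131 142]
(210, 150) [177 133 132]
(340, 190) [156 131 131]
(200, 200) [117 131 130]
(320, 120) [180 132 132]
0.01 ((538.44287109375, -236.7970428466797), (190.51226806640625, 60.74441146850586), 39.2152099609375)
0.017 ((539.669677734375, -236.0904541015625), (186.94900512695312, 59.608314514160156), 39.2152214050293)
0.025 ((541.0718994140625, -235.2828826904297), (182.87667846679688, 58.30986022949219), 39.21522903442383)
```

View pics/c6.png

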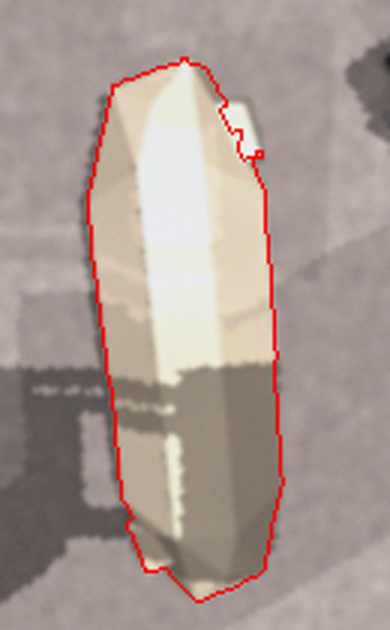

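```bash
python3 - <<'E'
from h import *
st=read_state();st["tcp_pos"]=np.array([.53544518,-.24670126,.23673072]);st["tcp_rot"]=np.radians([179.78734,-.150496,-56.0147359])
W=cam("wrist",st)
f=lambda L:np.array(L)/3+np.array([210,50])
for n,L,z in[("left",[(90,190),(121,490)],.017),("right",[(264,190),(283,480)],.017),("ridgeL",[(137,180),(163,480)],.046),("ridgeR",[(207,180),(237,480)],.046)]:
    q=ray(W,f(L),z);d=q[0]-q[1];print(n,q.round(4).tolist(),np.degrees(np.arctan2(d[1],d[0])))
q=ray(W,f([(180,60),(200,600)]),.015);print("ends",q, np.linalg.norm(q[0]-q[1]))
# crown, from the start wrist picture
st["tcp_pos"]=np.array([.62471,0,.2359]);st["tcp_rot"]=np.radians([179.996,.066,.002]);W0=cam("wrist",st)
cr=np.array([(228,296),(306,304),(297,452),(219,440)])/3+np.array([120,80])
q=ray(W0,cr,.08);print("crown",q.round(4).tolist(),q.mean(0));e=q-np.roll(q,-1,0);print(np.linalg.norm(e,axis=1),np.degrees(np.arctan2(e[:,1],e[:,0])))
b=ray(W0,[(141,97),(309,120),(290,261),(139,243)],0.005);e=b-np.roll(b,-1,0);print(b.mean(0),np.linalg.norm(e,axis=1),np.degrees(np.arctan2(e[:,1],e[:,0])))
# jar/tray heights, cap in scene & side
C=cam("scene");D=cam("side")
E
```

```text
left [[0.5657, -0.1799, 0.017], [0.484, -0.2441, 0.017]] 38.17902275564937
right [[0.5975, -0.2271, 0.017], [0.5193, -0.2899, 0.017]] 38.770643625947635
ridgeL [[0.5791, -0.1916, 0.046], [0.5041, -0.2501, 0.046]] 37.97346092223637
ridgeR [[0.5908, -0.209, 0.046], [0.5176, -0.2702, 0.046]] 39.88853975473919
ends [[ 0.61537301 -0.18224181  0.015     ]
 [ 0.46341411 -0.29187261  0.015     ]] 0.18737774526325937
crown [[0.5526, 0.0124, 0.08], [0.5747, 0.01, 0.08], [0.5699, -0.0354, 0.08], [0.5468, -0.0316, 0.08]] [ 0.56099383 -0.01113388  0.08      ]
[0.02231405 0.04568301 0.02338796 0.04431587] [173.97501889  83.8711032   -9.41042766 -97.46793864]
[ 0.56033894 -0.01178002  0.005     ] [0.16990313 0.15900444 0.17265208 0.15939668] [172.42102223  83.54545167  -7.43879313 -97.44532412]
```

```bash
cat > samp.py <<'E'
from h import *
import sys
F=[];T=[];E=[]
for i in range(int(sys.argv[1])):
    read_camera("side");s=read_state();F.append(s["force"]);T.append(s["torque"]);E.append(s["effort"])
F,T,E=map(np.array,(F,T,E))
print(s["clock"],s["tcp_pos"],np.degrees(s["tcp_rot"]),s["opening"])
for n,a in(("F",F),("T",T),("E",E)):print(n,a.mean(0).round(4),a.std(0).round(4))
y=s["tcp_rot"][2];tx=np.array([np.cos(y),np.sin(y),0]);print("T about tool x",T@tx.round(4),(T@tx).mean(),"about tool y",(T@np.array([np.sin(y),-np.cos(y),0])).mean())
E
python3 samp.py 10
```

```text
1.6167 [ 0.54001294 -0.23674929  0.23631645] [ 1.79980443e+02  1.41610221e-02 -5.49513932e+01] 0.08733056724480043
F [0.16   0.1391 0.3524] [0.487  0.4291 0.3555]
T [0.015  0.0704 0.0056] [0.04   0.0304 0.024 ]
E [ 3.63300e-01 -5.54787e+01  2.71860e+00 -3.87736e+01 -4.03000e-02
 -5.80000e-03 -2.45000e-02] [0.6257 0.1316 0.5329 0.0103 0.0542 0.0018 0.1193]
T about tool x [-0.02189338 -0.11352223 -0.01745697 -0.00348101 -0.05101765 -0.04861963
 -0.04942975 -0.10633847 -0.05773359 -0.02059855] -0.04900710524815842 about tool y -0.05264754849628813
```

Request:
{"method": "arm_command", "body": {
  "commands": [
    {"ax": 0,"ay": 0,"az": -3.6,"tx": 0,"ty": 0,"tz": 0.035,"grip": 0},
    {"ax": 0,"ay": 0,"az": -3.6,"tx": 0,"ty": 0,"tz": 0.07,"grip": 0},
    {"ax": 0,"ay": 0,"az": -3.6,"tx": 0,"ty": 0,"tz": 0.105,"grip": 0},
    {"ax": 0,"ay": 0,"az": -3.6,"tx": 0,"ty": 0,"tz": 0.14,"grip": 0},
    {"ax": 0,"ay": 0,"az": -3.6,"tx": 0,"ty": 0,"tz": 0.17,"grip": 0},
    {"ax": 0,"ay": 0,"az": -3.6,"tx": 0,"ty": 0,"tz": 0.195,"grip": 0},
    {"ax": 0,"ay": 0,"az": -3.6,"tx": 0,"ty": 0,"tz": 0.21,"grip": 0},
    {"ax": 0,"ay": 0,"az": -3.6,"tx": 0,"ty": 0,"tz": 0.219,"grip": 0}
  ]
}}

```text
clock: 2.28
tcp_pos: [0.5387, -0.2362, 0.015]
tcp_rot: [3.14, 0.003, -0.896]
force: [-0.8, 0.0, -0.1]
opening: 0.0868
```

Request:
{"method": "arm_command", "body": {
  "commands": [
    {"ax": 0,"ay": 0,"az": 0,"tx": 0,"ty": 0,"tz": 0,"grip": 0},
    {"ax": 0,"ay": 0,"az": 0,"tx": 0,"ty": 0,"tz": 0,"grip": 80},
    {"ax": 0,"ay": 0,"az": 0,"tx": 0,"ty": 0,"tz": 0,"grip": 140},
    {"ax": 0,"ay": 0,"az": 0,"tx": 0,"ty": 0,"tz": 0,"grip": 200},
    {"ax": 0,"ay": 0,"az": 0,"tx": 0,"ty": 0,"tz": 0,"grip": 255},
    {"ax": 0,"ay": 0,"az": 0,"tx": 0,"ty": 0,"tz": 0,"grip": 255},
    {"ax": 0,"ay": 0,"az": 0,"tx": 0,"ty": 0,"tz": 0,"grip": 255},
    {"ax": 0,"ay": 0,"az": 0,"tx": 0,"ty": 0,"tz": 0,"grip": 255}
  ]
}}

```text
clock: 2.95
tcp_pos: [0.539, -0.2365, 0.0153]
tcp_rot: [3.14, 0.002, -0.896]
force: [1.3, -2.4, 0.8]
opening: 0.0557
```

```bash
python3 samp.py 4
```

```text
3.15 [ 0.53900378 -0.23644022  0.01526868] [ 1.79899059e+02  1.24932129e-01 -5.13329135e+01] 0.05602531189876863
F [ 0.3412 -0.6721  1.6357] [0.4615 0.2695 0.2173]
T [-0.2629 -0.0437  0.0289] [0.0171 0.0261 0.0273]
E [-4.42600e-01 -6.16113e+01  3.26010e+00 -2.98805e+01 -2.85400e-01
  3.53200e-01 -2.03000e-02] [0.0455 0.2007 0.0668 0.1547 0.0236 0.0229 0.0007]
T about tool x [-0.15503692 -0.12459424 -0.12072157 -0.12006358] -0.1301030221509073 about tool y 0.23254175139456415
```

Request:
{"method": "arm_command", "body": {
  "commands": [
    {"ax": 0,"ay": 0,"az": 0,"tx": 0,"ty": 0,"tz": -0.005,"grip": 255},
    {"ax": 0,"ay": 0,"az": 0,"tx": 0,"ty": 0,"tz": -0.012,"grip": 255},
    {"ax": 0,"ay": 0,"az": 0,"tx": 0,"ty": 0,"tz": -0.02,"grip": 255},
    {"ax": 0,"ay": 0,"az": 0,"tx": 0,"ty": 0,"tz": -0.027,"grip": 255},
    {"ax": 0,"ay": 0,"az": 0,"tx": 0,"ty": 0,"tz": -0.03,"grip": 255},
    {"ax": 0,"ay": 0,"az": 0,"tx": 0,"ty": 0,"tz": -0.03,"grip": 255},
    {"ax": 0,"ay": 0,"az": 0,"tx": 0,"ty": 0,"tz": -0.03,"grip": 255},
    {"ax": 0,"ay": 0,"az": 0,"tx": 0,"ty": 0,"tz": -0.03,"grip": 255}
  ]
}}

```text
clock: 3.82
tcp_pos: [0.5388, -0.2363, 0.045]
tcp_rot: [3.14, 0.003, -0.896]
force: [0.2, -0.3, -5.4]
opening: 0.0558
```

```bash
python3 samp.py 10; python3 - <<'E'
from h import *
snap("wrist","w2")
E
```

```text
4.3167 [ 0.53907231 -0.23642427  0.04519783] [ 1.79896349e+02  1.30982520e-01 -5.13302876e+01] 0.05534704050097649
F [-3.000e-03  4.980e-02 -4.514e+00] [0.2824 0.3449 0.4536]
T [-0.0306  0.1174 -0.001 ] [0.0249 0.0384 0.0234]
E [-2.70000e-03 -6.43597e+01  3.81970e+00 -3.44279e+01 -9.11000e-02
 -6.60000e-03  6.00000e-04] [0.0022 0.1304 0.008  0.0602 0.0003 0.0027 0.0002]
T about tool x [-0.16458948 -0.08543393 -0.08875834 -0.06742178 -0.07885772 -0.07480509
 -0.10177471 -0.16114634 -0.13529149 -0.14964081] -0.11076828539483921 about tool y -0.04949295657791719
```

View pics/w2.png

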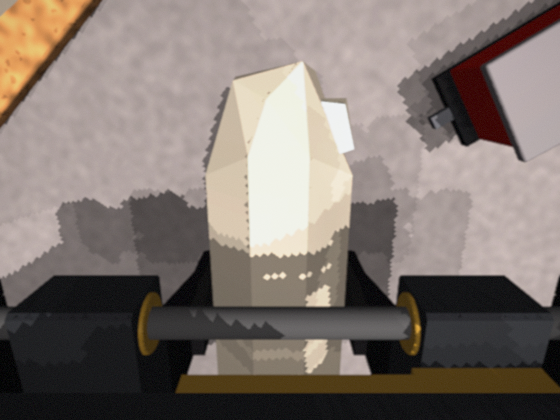

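```bash
python3 samp.py 16
```

```text
5.1667 [ 0.53906888 -0.2365115   0.04527374] [ 1.79897985e+02  1.23352785e-01 -5.13389020e+01] 0.055697716125544756
F [-0.1279  0.0121 -4.6004] [0.5418 0.4007 0.3837]
T [-0.0302  0.1209  0.0004] [0.0226 0.0269 0.0336]
E [ 3.00000e-04 -6.42917e+01  3.81720e+00 -3.44266e+01 -9.08000e-02
 -8.80000e-03  4.00000e-04] [0.0009 0.0082 0.0007 0.0029 0.0001 0.0002 0.    ]
T about tool x [-0.10978872 -0.04161701 -0.10853005 -0.11089447 -0.1199617  -0.15684808
 -0.15727082 -0.13957721 -0.10818925 -0.11462671 -0.11960252 -0.08374625
 -0.11337955 -0.11307347 -0.09316288 -0.12256065] -0.11329674149038738 about tool y -0.051992631042918735
```

Request:
{"method": "arm_command", "body": {
  "commands": [
    {"ax": 0,"ay": 0,"az": 0,"tx": 0,"ty": 0,"tz": 0.01,"grip": 255},
    {"ax": 0,"ay": 0,"az": 0,"tx": 0,"ty": 0,"tz": 0.02,"grip": 255},
    {"ax": 0,"ay": 0,"az": 0,"tx": 0,"ty": 0,"tz": 0.026,"grip": 255},
    {"ax": 0,"ay": 0,"az": 0,"tx": 0,"ty": 0,"tz": 0.029,"grip": 255},
    {"ax": 0,"ay": 0,"az": 0,"tx": 0,"ty": 0,"tz": 0.03,"grip": 255},
    {"ax": 0,"ay": 0,"az": 0,"tx": 0,"ty": 0,"tz": 0.03,"grip": 120},
    {"ax": 0,"ay": 0,"az": 0,"tx": 0,"ty": 0,"tz": 0.03,"grip": 40},
    {"ax": 0,"ay": 0,"az": 0,"tx": 0,"ty": 0,"tz": 0.03,"grip": 40}
  ]
}}

```text
clock: 5.83
tcp_pos: [0.5395, -0.2366, 0.0154]
tcp_rot: [3.14, 0.001, -0.896]
force: [-0.3, 0.0, -0.1]
opening: 0.0624
```

Request:
{"method": "arm_command", "body": {
  "commands": [
    {"ax": 0,"ay": 0,"az": 0,"tx": 0,"ty": 0,"tz": 0,"grip": 40},
    {"ax": 0,"ay": 0,"az": 0,"tx": 0,"ty": -0.004,"tz": 0,"grip": 40},
    {"ax": 0,"ay": 0,"az": 0,"tx": 0,"ty": -0.008,"tz": 0,"grip": 40},
    {"ax": 0,"ay": 0,"az": 0,"tx": 0,"ty": -0.013,"tz": 0,"grip": 40},
    {"ax": 0,"ay": 0,"az": 0,"tx": 0,"ty": -0.013,"tz": 0,"grip": 40},
    {"ax": 0,"ay": 0,"az": 0,"tx": 0,"ty": -0.013,"tz": 0,"grip": 40},
    {"ax": 0,"ay": 0,"az": 0,"tx": 0,"ty": -0.013,"tz": 0,"grip": 40},
    {"ax": 0,"ay": 0,"az": 0,"tx": 0,"ty": -0.013,"tz": 0,"grip": 40}
  ]
}}

```text
clock: 6.5
tcp_pos: [0.5494, -0.2287, 0.0153]
tcp_rot: [3.14, 0.001, -0.896]
force: [0.6, -0.1, -0.8]
opening: 0.0733
```

```bash
python3 samp.py 20
```

```text
7.5 [ 0.54962568 -0.22852185  0.01541488] [ 1.79928622e+02  7.35908181e-02 -5.13320890e+01] 0.07364943775536195
F [ 0.073  -0.1005 -0.0516] [0.4058 0.5128 0.3569]
T [-0.0002  0.0828 -0.0062] [0.0249 0.0213 0.0304]
E [-7.50000e-03 -6.37246e+01  3.89590e+00 -3.13051e+01 -5.13000e-02
  6.30000e-03  4.00000e-04] [0.0366 0.0191 0.0192 0.0071 0.0013 0.0004 0.0003]
T about tool x [-0.03512276 -0.09821989 -0.06186038 -0.07000197 -0.04953156 -0.05083359
 -0.08302074 -0.10103528 -0.03958097 -0.0603971  -0.10102682 -0.05963699
 -0.09740165 -0.08307014 -0.02563872 -0.11245553 -0.03721072 -0.05514063
 -0.03093723 -0.04398418] -0.06480372486769884 about tool y -0.05160153303712722
```

Request:
{"method": "arm_command", "body": {
  "commands": [
    {"ax": 0,"ay": 0,"az": 0,"tx": 0,"ty": 0,"tz": 0,"grip": 140},
    {"ax": 0,"ay": 0,"az": 0,"tx": 0,"ty": 0,"tz": 0,"grip": 255},
    {"ax": 0,"ay": 0,"az": 0,"tx": 0,"ty": 0,"tz": 0,"grip": 255},
    {"ax": 0,"ay": 0,"az": 0,"tx": 0,"ty": 0,"tz": 0,"grip": 255},
    {"ax": 0,"ay": 0,"az": 0,"tx": 0,"ty": 0,"tz": -0.005,"grip": 255},
    {"ax": 0,"ay": 0,"az": 0,"tx": 0,"ty": 0,"tz": -0.015,"grip": 255},
    {"ax": 0,"ay": 0,"az": 0,"tx": 0,"ty": 0,"tz": -0.025,"grip": 255},
    {"ax": 0,"ay": 0,"az": 0,"tx": 0,"ty": 0,"tz": -0.03,"grip": 255}
  ]
}}

```text
clock: 8.17
tcp_pos: [0.5503, -0.2288, 0.0473]
tcp_rot: [3.141, -0.0, -0.896]
force: [0.0, 0.0, -3.9]
opening: 0.0558
```

```bash
python3 samp.py 22
```

```text
9.2667 [ 0.54964502 -0.22851507  0.04537938] [ 1.79926804e+02  7.88938280e-02 -5.13331881e+01] 0.055545588397376895
F [-0.0196 -0.0204 -4.6419] [0.5863 0.6103 0.6453]
T [-0.0016  0.0549 -0.0013] [0.0371 0.0359 0.0257]
E [-8.50000e-03 -6.51935e+01  3.88610e+00 -3.45174e+01 -4.24000e-02
  3.61000e-02 -1.50000e-03] [0.0478 0.945  0.0943 0.5864 0.0078 0.0714 0.0057]
T about tool x [-0.00055744 -0.01083398 -0.02931439  0.00485735 -0.11709605 -0.04112719
 -0.03423088 -0.06461327 -0.02732004 -0.03671439 -0.01922877 -0.0305991
 -0.00994645 -0.08447756 -0.06492463 -0.05618774 -0.03486112 -0.05107258
 -0.12043728 -0.05324255  0.0045147  -0.08833859] -0.04389738379337256 about tool y -0.03305054586924478
```

Request:
{"method": "arm_command", "body": {
  "commands": [
    {"ax": 0,"ay": 0,"az": 0,"tx": 0,"ty": 0,"tz": -0.01,"grip": 255},
    {"ax": 0,"ay": 0,"az": 0,"tx": 0,"ty": 0,"tz": -0.025,"grip": 255},
    {"ax": 0,"ay": 0,"az": 0,"tx": 0,"ty": 0,"tz": -0.04,"grip": 255},
    {"ax": 0,"ay": 0,"az": 0,"tx": 0,"ty": 0,"tz": -0.06,"grip": 255},
    {"ax": 0,"ay": 0,"az": 0,"tx": 0,"ty": 0,"tz": -0.08,"grip": 255},
    {"ax": 0,"ay": 0,"az": 0,"tx": 0,"ty": 0,"tz": -0.1,"grip": 255},
    {"ax": 0,"ay": 0,"az": 0,"tx": 0,"ty": 0,"tz": -0.11,"grip": 255},
    {"ax": 0,"ay": 0,"az": 0,"tx": 0,"ty": 0,"tz": -0.115,"grip": 255}
  ]
}}

```text
clock: 9.93
tcp_pos: [0.5507, -0.2289, 0.1627]
tcp_rot: [-3.141, -0.001, -0.896]
force: [1.5, -0.1, -5.5]
opening: 0.0561
```

Request:
{"method": "arm_command", "body": {
  "commands": [
    {"ax": 0,"ay": 0,"az": 4,"tx": -0.01,"ty": -0.009,"tz": 0,"grip": 255},
    {"ax": 0,"ay": 0,"az": 11,"tx": -0.03,"ty": -0.028,"tz": 0,"grip": 255},
    {"ax": 0,"ay": 0,"az": 18,"tx": -0.055,"ty": -0.051,"tz": 0,"grip": 255},
    {"ax": 0,"ay": 0,"az": 25,"tx": -0.085,"ty": -0.078,"tz": 0,"grip": 255},
    {"ax": 0,"ay": 0,"az": 32,"tx": -0.115,"ty": -0.106,"tz": 0,"grip": 255},
    {"ax": 0,"ay": 0,"az": 38,"tx": -0.14,"ty": -0.129,"tz": 0,"grip": 255},
    {"ax": 0,"ay": 0,"az": 43,"tx": -0.155,"ty": -0.143,"tz": 0,"grip": 255},
    {"ax": 0,"ay": 0,"az": 46,"tx": -0.16,"ty": -0.147,"tz": 0,"grip": 255}
  ]
}}

```text
clock: 10.6
tcp_pos: [0.5651, -0.0059, 0.1617]
tcp_rot: [3.141, 0.002, -1.698]
force: [0.4, -0.0, -4.5]
opening: 0.0559
```

```bash
python3 samp.py 16; python3 - <<'E'
from h import *
snap("scene","s3");snap("side","d3");snap("wrist","w3")
print(ray(cam("scene"),[(314.2,199.8)],.08),ray(cam("side"),[(246.5,226.8)],.08),tri(cam("scene"),(314.2,199.8),cam("side"),(246.5,226.8)))
s=cv2.imread('pics/s3.png');d=cv2.imread('pics/d3.png');cropsave(s,240,120,400,240,'c7');cropsave(d,180,150,320,270,'c8',5)
a=cv2.imread('pics/scene1.png');cropsave(a,290,180,350,230,'c9',10);a=cv2.imread('pics/side1.png');cropsave(a,225,210,275,250,'c10',12)
E
```

```text
11.4 [ 0.56551202 -0.01219806  0.16261437] [-1.79926853e+02 -2.52114566e-02 -9.73420664e+01] 0.055537906332156294
F [ 0.1136 -0.0326 -4.9357] [0.4495 0.5903 0.4153]
T [0.0525 0.1011 0.0075] [0.0561 0.0256 0.0281]
E [-4.04000e-01 -5.64040e+01  1.98390e+00 -3.89787e+01 -3.21000e-02
 -7.88000e-02 -1.39700e-01] [1.1334 0.1903 0.9154 0.0607 0.1808 0.0082 0.4778]
T about tool x [-0.13656726 -0.1322532  -0.13100658 -0.11287051 -0.09993915 -0.14272796
 -0.10724341 -0.0579079  -0.1025171  -0.12586459 -0.10089654 -0.10764559
 -0.11294061 -0.06052396 -0.11173774 -0.06977861] -0.10702600774157217 about tool y -0.03913985410789855
[[ 0.56533991 -0.00959516  0.08      ]] [[ 0.55685543 -0.01670861  0.08      ]] [ 0.56127658 -0.0128024   0.08274078]
```

View pics/c7.png

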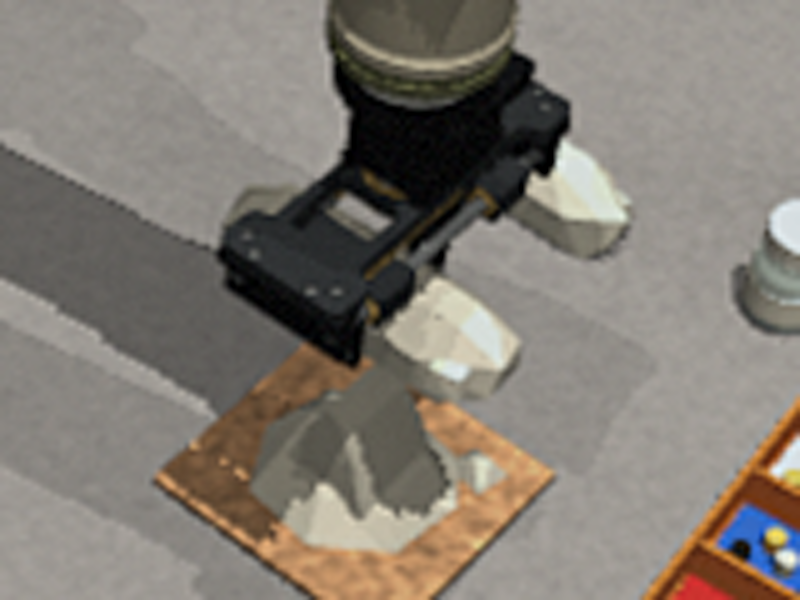

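View pics/c8.png

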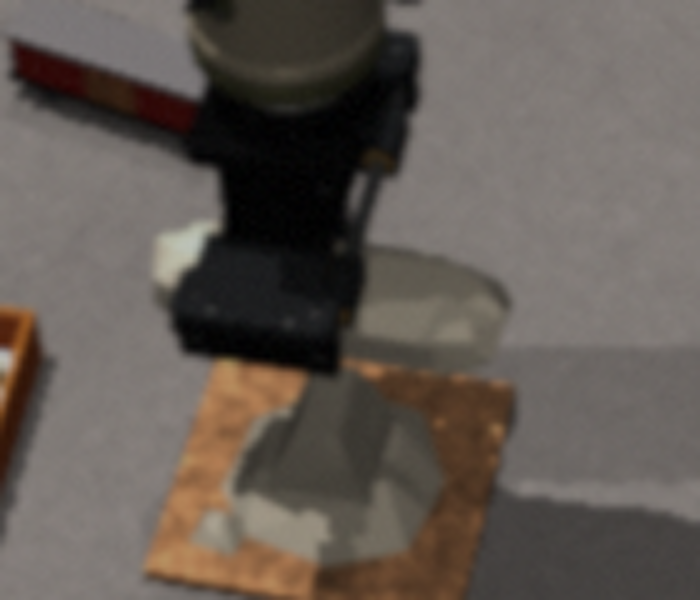

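View pics/c9.png

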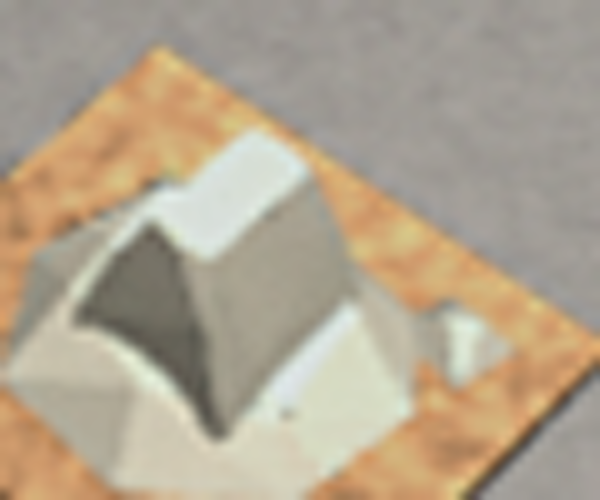

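View pics/c10.png

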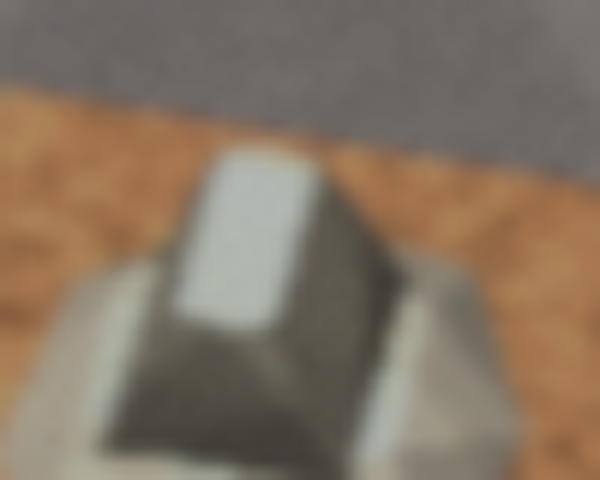

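View pics/w3.png

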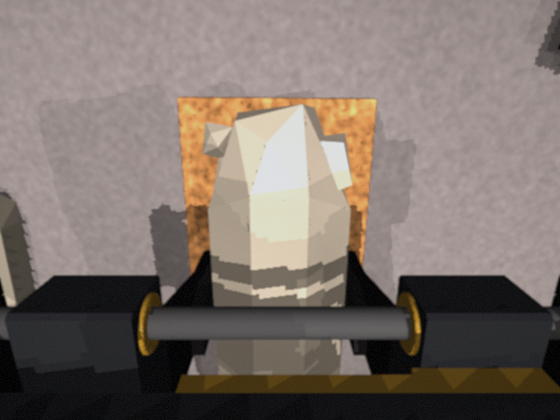

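```bash
sed -i 's/^y=s\["tcp_rot"\]/print("Elast",E[-1].round(4));y=s["tcp_rot"]/' samp.py; python3 samp.py 10; python3 - <<'E'
from h import *
a,b=(313.3,199.2),(245.5,229.8);C,D=cam("scene"),cam("side")
print(ray(C,a,.08),ray(D,b,.08),tri(C,a,D,b))
for p in[(182,231),(118,289),(201,337)]:print(ray(C,p,.02))
E
```

```text
12.05 [ 0.56551224 -0.01212528  0.16260711] [-1.79925999e+02 -2.52106313e-02 -9.73412581e+01] 0.05607446654169641
F [ 0.1022 -0.1398 -4.6316] [0.6071 0.3706 0.3174]
T [ 0.058   0.1044 -0.008 ] [0.0314 0.036  0.0293]
E [ 4.40000e-03 -5.64180e+01  2.18520e+00 -3.89786e+01 -2.80000e-03
 -7.76000e-02  5.00000e-04] [0.0099 0.0014 0.0036 0.0006 0.0004 0.0001 0.0004]
Elast [-1.70000e-03 -5.64162e+01  2.18400e+00 -3.89776e+01 -2.80000e-03
 -7.77000e-02 -1.00000e-04]
T about tool x [-0.10416725 -0.1093427  -0.08848403 -0.14735917 -0.10305435 -0.12950474
 -0.05571309 -0.18768632 -0.06741509 -0.11703114] -0.11097483850824204 about tool y -0.04422026210625881
[[ 0.56220476 -0.00919493  0.08      ]] [[ 0.55842711 -0.00692856  0.08      ]] [ 0.56004274 -0.00792573  0.0778325 ]
[[ 0.30206424 -0.26882223  0.02      ]]
[[ 0.28818466 -0.49447229  0.02      ]]
[[ 0.5399383  -0.47330024  0.02      ]]
```

Request:
{"method": "arm_command", "body": {
  "commands": [
    {"ax": 0,"ay": 0,"az": 0,"tx": 0.015,"ty": 0.002,"tz": 0,"grip": 255},
    {"ax": 0,"ay": 0,"az": 0,"tx": 0.045,"ty": 0.005,"tz": 0,"grip": 255},
    {"ax": 0,"ay": 0,"az": 0,"tx": 0.08,"ty": 0.009,"tz": 0,"grip": 255},
    {"ax": 0,"ay": 0,"az": 0,"tx": 0.115,"ty": 0.012,"tz": 0,"grip": 255},
    {"ax": 0,"ay": 0,"az": 0,"tx": 0.15,"ty": 0.016,"tz": 0.005,"grip": 255},
    {"ax": 0,"ay": 0,"az": 0,"tx": 0.178,"ty": 0.019,"tz": 0.02,"grip": 255},
    {"ax": 0,"ay": 0,"az": 0,"tx": 0.19,"ty": 0.021,"tz": 0.04,"grip": 255},
    {"ax": 0,"ay": 0,"az": 0,"tx": 0.192,"ty": 0.021,"tz": 0.065,"grip": 255}
  ]
}}

```text
clock: 12.72
tcp_pos: [0.5197, -0.2044, 0.0984]
tcp_rot: [-3.137, -0.002, -1.704]
force: [1.4, -0.6, -4.7]
opening: 0.0557
```

```bash
python3 samp.py 2
```

```text
12.8167 [ 0.51743874 -0.20007747  0.09424238] [ 1.79704318e+02  2.75684946e-03 -9.74386094e+01] 0.05557210484438338
F [-2.503   1.2029 -7.7566] [1.5073 0.1324 2.1942]
T [ 0.1728  0.3798 -0.0434] [0.0492 0.188  0.0133]
E [  1.7726 -65.774    6.0116 -43.5161   0.1107  -0.5979   0.1705] [0.129  8.7447 0.4968 6.0265 0.112  0.9627 0.1608]
Elast [ 1.90160e+00 -5.70293e+01  5.51480e+00 -3.74896e+01 -1.20000e-03
 -1.56060e+00  3.31300e-01]
T about tool x [-0.59176468 -0.20610571] -0.3989229272598485 about tool y -0.12215745683756976
```

Request:
{"method": "arm_command", "body": {
  "commands": [
    {"ax": 0,"ay": 0,"az": 0,"tx": 0,"ty": 0,"tz": 0.01,"grip": 255},
    {"ax": 0,"ay": 0,"az": 0,"tx": 0,"ty": 0,"tz": 0.025,"grip": 255},
    {"ax": 0,"ay": 0,"az": 0,"tx": 0,"ty": 0,"tz": 0.04,"grip": 255},
    {"ax": 0,"ay": 0,"az": 0,"tx": 0,"ty": 0,"tz": 0.055,"grip": 255},
    {"ax": 0,"ay": 0,"az": 0,"tx": 0,"ty": 0,"tz": 0.065,"grip": 255},
    {"ax": 0,"ay": 0,"az": 0,"tx": 0,"ty": 0,"tz": 0.07,"grip": 255},
    {"ax": 0,"ay": 0,"az": 0,"tx": 0,"ty": 0,"tz": 0.07,"grip": 255},
    {"ax": 0,"ay": 0,"az": 0,"tx": 0,"ty": 0,"tz": 0.07,"grip": 255}
  ]
}}

```text
clock: 13.48
tcp_pos: [0.5177, -0.1999, 0.0249]
tcp_rot: [3.137, -0.0, -1.7]
force: [-0.1, 0.3, -4.1]
opening: 0.0558
```

```bash
python3 samp.py 2
```

```text
13.5833 [ 0.51788293 -0.20014637  0.02525829] [ 1.79799499e+02 -6.11481774e-03 -9.74315743e+01] 0.05576999908324176
F [ 0.5114  0.9192 -4.7874] [0.3384 0.0217 0.8137]
T [ 0.0598  0.0937 -0.0041] [0.0139 0.0004 0.0086]
E [-9.39000e-02 -5.88447e+01  4.74560e+00 -3.21906e+01 -2.96000e-02
  8.00000e-04  5.00000e-04] [0.012  0.152  0.0285 0.1137 0.0041 0.0006 0.002 ]
Elast [-8.19000e-02 -5.89967e+01  4.77410e+00 -3.23044e+01 -2.55000e-02
  3.00000e-04 -1.50000e-03]
T about tool x [-0.09837384 -0.1028603 ] -0.10061958934036191 about tool y -0.04713842862441145
```

Request:
{"method": "arm_command", "body": {
  "commands": [
    {"ax": 0,"ay": 0,"az": 0,"tx": 0,"ty": 0,"tz": 0.005,"grip": 255},
    {"ax": 0,"ay": 0,"az": 0,"tx": 0,"ty": 0,"tz": 0.009,"grip": 255},
    {"ax": 0,"ay": 0,"az": 0,"tx": 0,"ty": 0,"tz": 0.0098,"grip": 255},
    {"ax": 0,"ay": 0,"az": 0,"tx": 0,"ty": 0,"tz": 0.0098,"grip": 255},
    {"ax": 0,"ay": 0,"az": 0,"tx": 0,"ty": 0,"tz": 0.0098,"grip": 100},
    {"ax": 0,"ay": 0,"az": 0,"tx": 0,"ty": 0,"tz": 0.0098,"grip": 0},
    {"ax": 0,"ay": 0,"az": 0,"tx": 0,"ty": 0,"tz": 0.0098,"grip": 0},
    {"ax": 0,"ay": 0,"az": 0,"tx": 0,"ty": 0,"tz": 0.0098,"grip": 0}
  ]
}}

```text
clock: 14.25
tcp_pos: [0.5182, -0.2003, 0.0159]
tcp_rot: [3.139, -0.0, -1.701]
force: [-1.2, -0.8, 0.2]
opening: 0.0683
```

Request:
{"method": "arm_command", "body": {
  "commands": [
    {"ax": 0,"ay": 0,"az": 0,"tx": 0,"ty": 0,"tz": -0.02,"grip": 0},
    {"ax": 0,"ay": 0,"az": 0,"tx": 0,"ty": 0,"tz": -0.055,"grip": 0},
    {"ax": 0,"ay": 0,"az": 0,"tx": 0,"ty": 0,"tz": -0.09,"grip": 0},
    {"ax": 0,"ay": 0,"az": 0,"tx": -0.03,"ty": -0.003,"tz": -0.12,"grip": 0},
    {"ax": 0,"ay": 0,"az": 0,"tx": -0.065,"ty": -0.008,"tz": -0.14,"grip": 0},
    {"ax": 0,"ay": 0,"az": 0,"tx": -0.1,"ty": -0.014,"tz": -0.147,"grip": 0},
    {"ax": 0,"ay": 0,"az": 0,"tx": -0.14,"ty": -0.018,"tz": -0.147,"grip": 0},
    {"ax": 0,"ay": 0,"az": 0,"tx": -0.175,"ty": -0.022,"tz": -0.147,"grip": 0}
  ]
}}

```text
clock: 14.92
tcp_pos: [0.5639, -0.0272, 0.1642]
tcp_rot: [3.141, 0.001, -1.7]
force: [0.3, -0.0, -1.0]
opening: 0.0868
```

```bash
python3 samp.py 3;python3 - <<'E'
from h import *
s=read_state();y=s["tcp_rot"][2];d=np.array([.5655,-.0121,.1626])-s["tcp_pos"]
print(d@[np.cos(y),np.sin(y),0],d@[np.sin(y),-np.cos(y),0],-d[2])
E
```

```text
15.0667 [ 0.56359906 -0.02609568  0.16293887] [ 1.79869631e+02  4.58505945e-02 -9.71066504e+01] 0.08742224372798199
F [0.0664 2.3596 0.0531] [0.3611 4.6396 0.2486]
T [0.1905 0.1094 0.02  ] [0.2657 0.0196 0.0434]
E [  5.8567 -55.3718   7.9344 -36.3712   0.9794   0.1343  -0.3566] [10.8564  2.364  10.0833  1.6294  1.6855  0.3588  0.8335]
Elast [ -3.1635 -53.3382  -0.4795 -37.4531  -0.4779  -0.1422  -0.5031]
T about tool x [-0.20371122 -0.09125548 -0.10150208] -0.1321613589483792 about tool y -0.17544747181141215
-0.01412333552239814 -0.0001548369818290092 0.0003388689155182645
```

Request:
{"method": "arm_command", "body": {
  "commands": [
    {"ax": 0,"ay": 0,"az": 0,"tx": -0.006,"ty": 0,"tz": 0,"grip": 0},
    {"ax": 0,"ay": 0,"az": 0,"tx": -0.012,"ty": 0,"tz": 0,"grip": 0},
    {"ax": 0,"ay": 0,"az": 0,"tx": -0.014,"ty": 0,"tz": 0,"grip": 0},
    {"ax": 0,"ay": 0,"az": 0,"tx": -0.014,"ty": 0,"tz": 0,"grip": 0},
    {"ax": 0,"ay": 0,"az": 0,"tx": -0.014,"ty": 0,"tz": 0,"grip": 0},
    {"ax": 0,"ay": 0,"az": 0,"tx": -0.014,"ty": 0,"tz": 0,"grip": 0},
    {"ax": 0,"ay": 0,"az": 0,"tx": -0.014,"ty": 0,"tz": 0,"grip": 0},
    {"ax": 0,"ay": 0,"az": 0,"tx": -0.014,"ty": 0,"tz": 0,"grip": 0}
  ]
}}

```text
clock: 15.73
tcp_pos: [0.5653, -0.0126, 0.1629]
tcp_rot: [3.139, 0.001, -1.695]
force: [0.6, 0.2, 0.3]
opening: 0.0872
```

```bash
python3 samp.py 24; python3 - <<'E'
from h import *
snap("wrist","w4")
E
```

```text
16.9333 [ 0.56532571 -0.01221226  0.16294349] [ 1.79868159e+02  4.55336124e-02 -9.71078726e+01] 0.08717337240007421
F [ 0.0019 -0.0982 -0.1042] [0.505  0.3255 0.4146]
T [ 0.0583  0.1184 -0.0049] [0.0279 0.0272 0.0274]
E [ 1.46000e-02 -5.38585e+01  2.15910e+00 -3.68396e+01 -1.20000e-02
 -6.71000e-02  5.00000e-04] [0.021  0.0027 0.0144 0.002  0.0016 0.0002 0.0005]
Elast [-0.00000e+00 -5.38579e+01  2.14970e+00 -3.68409e+01 -1.31000e-02
 -6.72000e-02  2.00000e-04]
T about tool x [-0.1506177  -0.16002768 -0.0905805  -0.1314123  -0.11386893 -0.08721256
 -0.07892243 -0.16780536 -0.15703537 -0.08960917 -0.16788132 -0.11469172
 -0.11874539 -0.10368895 -0.12244717 -0.1851408  -0.1138193  -0.1197597
 -0.13389116 -0.12037097 -0.10389247 -0.13372513 -0.11879438 -0.10970397] -0.12473916038431837 about tool y -0.04318298788432517
```

View pics/w4.png

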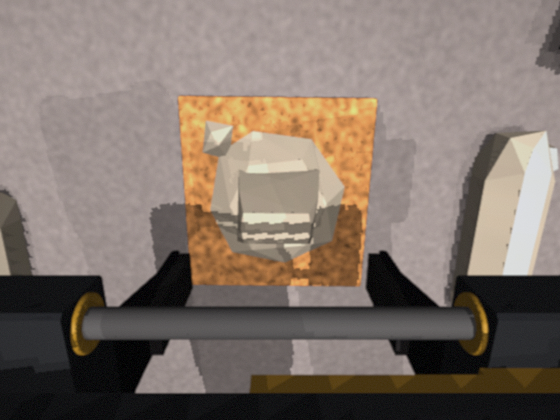

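```bash
python3 - <<'E'
from h import *
a=cv2.imread('pics/w4.png');cropsave(a,210,120,350,280,'c11',5)
cropsave(cv2.imread('pics/w4.png'),430,100,560,290,'c12',3)
E
```

```text
(no output)
```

View pics/c11.png

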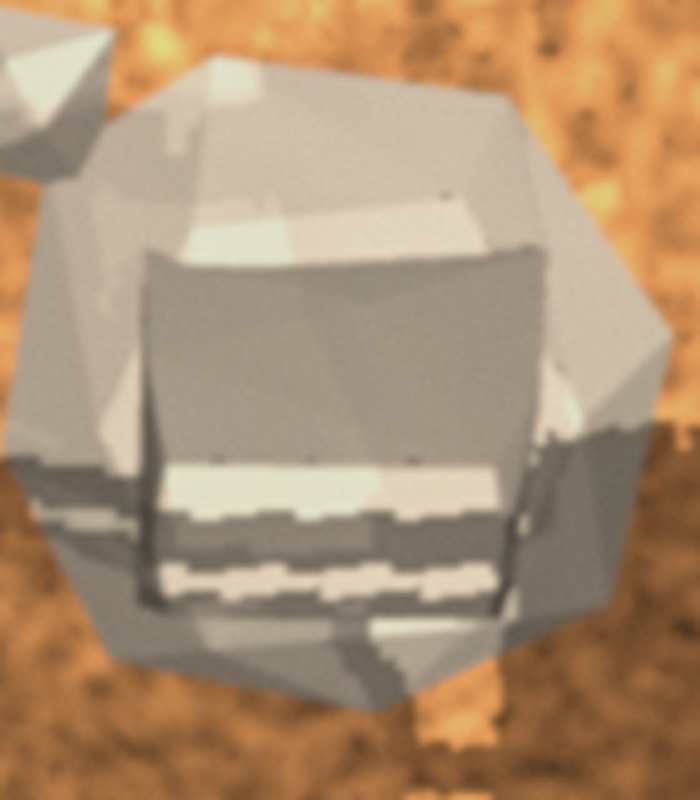

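```bash
python3 - <<'E'
from h import *
st=read_state();W=cam("wrist",st)
q=ray(W,np.array([(165,463),(498,465),(498,610),(158,605)])/5+[210,120],.08);print(q.round(4).tolist(),q.mean(0));e=q-np.roll(q,-1,0);print(np.linalg.norm(e,axis=1),np.degrees(np.arctan2(e[:,1],e[:,0])))
y=st["tcp_rot"][2]
for c in((.5605,-.011),q.mean(0)[:2]):
  y2=np.radians(-97.2);T=np.array(c)-.0035*np.array([np.sin(y2),-np.cos(y2)]);print("tcp goal",T)
E
```

```text
[[0.5738, 0.0107, 0.08], [0.568, -0.0336, 0.08], [0.547, -0.0315, 0.08], [0.5535, 0.0149, 0.08]] [ 0.56060193 -0.00988925  0.08      ]
[0.04469513 0.02109486 0.0468423  0.02069136] [ 82.53441315  -5.62338554 -98.00948975 168.46897632]
tcp goal [ 0.5639724  -0.01143867]
tcp goal [ 0.56407433 -0.01032791]
```

Request:
{"method": "arm_command", "body": {
  "commands": [
    {"ax": 0,"ay": 0,"az": 0.3,"tx": 0.03,"ty": 0.004,"tz": 0,"grip": 0},
    {"ax": 0,"ay": 0,"az": 0.3,"tx": 0.065,"ty": 0.009,"tz": 0,"grip": 0},
    {"ax": 0,"ay": 0,"az": 0.3,"tx": 0.1,"ty": 0.014,"tz": 0,"grip": 0},
    {"ax": 0,"ay": 0,"az": 0.3,"tx": 0.135,"ty": 0.019,"tz": 0.01,"grip": 0},
    {"ax": 0,"ay": 0,"az": 0.3,"tx": 0.165,"ty": 0.023,"tz": 0.025,"grip": 0},
    {"ax": 0,"ay": 0,"az": 0.3,"tx": 0.185,"ty": 0.026,"tz": 0.045,"grip": 0},
    {"ax": 0,"ay": 0,"az": 0.3,"tx": 0.192,"ty": 0.027,"tz": 0.07,"grip": 0},
    {"ax": 0,"ay": 0,"az": 0.3,"tx": 0.1925,"ty": 0.027,"tz": 0.08,"grip": 0}
  ]
}}

```text
clock: 17.65
tcp_pos: [0.5122, -0.2018, 0.0802]
tcp_rot: [3.136, 0.0, -1.704]
force: [-1.4, 0.6, -0.9]
opening: 0.0864
```

```bash
python3 samp.py 4;python3 - <<'E'
from h import *
s=read_state();y=s["tcp_rot"][2];d=np.array([.5147,-.1999,.0155])-s["tcp_pos"]
print(d@[np.cos(y),np.sin(y),0],d@[np.sin(y),-np.cos(y),0],-d[2])
E
```

```text
17.85 [ 0.51541127 -0.19868337  0.08364825] [ 1.79899332e+02  6.46328771e-02 -9.73137866e+01] 0.0873118169220216
F [-0.0134  0.0706 -0.3903] [0.6003 0.4285 0.6458]
T [ 0.0766  0.1375 -0.0064] [0.0241 0.0294 0.03  ]
E [ 1.43690e+00 -5.38242e+01  4.93690e+00 -3.35435e+01  3.32000e-02
 -3.03300e-01  1.26000e-01] [0.5165 3.1106 0.6451 2.2163 0.0579 0.2161 0.085 ]
Elast [ 7.45900e-01 -5.20147e+01  4.22020e+00 -3.23174e+01 -6.60000e-03
 -6.59000e-02  1.45000e-02]
T about tool x [-0.19149681 -0.13668249 -0.15061455 -0.10571572] -0.14612267228117257 about tool y -0.058517148721801825
0.0012972791966555403 0.0005506001608296665 0.06814824698702762
```

Request:
{"method": "arm_command", "body": {
  "commands": [
    {"ax": 0,"ay": 0,"az": 0,"tx": 0.001,"ty": 0.0005,"tz": 0.02,"grip": 0},
    {"ax": 0,"ay": 0,"az": 0,"tx": 0.001,"ty": 0.0005,"tz": 0.045,"grip": 0},
    {"ax": 0,"ay": 0,"az": 0,"tx": 0.001,"ty": 0.0005,"tz": 0.062,"grip": 0},
    {"ax": 0,"ay": 0,"az": 0,"tx": 0.001,"ty": 0.0005,"tz": 0.068,"grip": 0},
    {"ax": 0,"ay": 0,"az": 0,"tx": 0.001,"ty": 0.0005,"tz": 0.068,"grip": 0},
    {"ax": 0,"ay": 0,"az": 0,"tx": 0.001,"ty": 0.0005,"tz": 0.068,"grip": 80},
    {"ax": 0,"ay": 0,"az": 0,"tx": 0.001,"ty": 0.0005,"tz": 0.068,"grip": 180},
    {"ax": 0,"ay": 0,"az": 0,"tx": 0.001,"ty": 0.0005,"tz": 0.068,"grip": 255}
  ]
}}

```text
clock: 18.52
tcp_pos: [0.5156, -0.1996, 0.017]
tcp_rot: [-3.141, 0.001, -1.698]
force: [-0.2, 0.6, 0.6]
opening: 0.0743
```

Request:
{"method": "arm_command", "body": {
  "commands": [
    {"ax": 0,"ay": 0,"az": 0,"tx": 0,"ty": 0,"tz": 0,"grip": 255},
    {"ax": 0,"ay": 0,"az": 0,"tx": 0,"ty": 0,"tz": 0,"grip": 255},
    {"ax": 0,"ay": 0,"az": 0,"tx": 0,"ty": 0,"tz": 0,"grip": 255},
    {"ax": 0,"ay": 0,"az": 0,"tx": 0,"ty": 0,"tz": 0,"grip": 255},
    {"ax": 0,"ay": 0,"az": 0,"tx": 0,"ty": 0,"tz": -0.01,"grip": 255},
    {"ax": 0,"ay": 0,"az": 0,"tx": 0,"ty": 0,"tz": -0.025,"grip": 255},
    {"ax": 0,"ay": 0,"az": 0,"tx": 0,"ty": 0,"tz": -0.045,"grip": 255},
    {"ax": 0,"ay": 0,"az": 0,"tx": 0,"ty": 0,"tz": -0.065,"grip": 255}
  ]
}}

```text
clock: 19.18
tcp_pos: [0.5145, -0.1994, 0.0823]
tcp_rot: [3.139, 0.001, -1.698]
force: [0.6, -0.5, -4.7]
opening: 0.0559
```

Request:
{"method": "arm_command", "body": {
  "commands": [
    {"ax": 0,"ay": 0,"az": 0,"tx": 0,"ty": 0,"tz": -0.02,"grip": 255},
    {"ax": 0,"ay": 0,"az": 0,"tx": 0,"ty": 0,"tz": -0.04,"grip": 255},
    {"ax": 0,"ay": 0,"az": 0,"tx": 0,"ty": 0,"tz": -0.06,"grip": 255},
    {"ax": 0,"ay": 0,"az": 0,"tx": 0,"ty": 0,"tz": -0.075,"grip": 255},
    {"ax": 0,"ay": 0,"az": 0,"tx": 0,"ty": 0,"tz": -0.08,"grip": 255},
    {"ax": 0,"ay": 0,"az": 0,"tx": 0,"ty": 0,"tz": -0.08,"grip": 255},
    {"ax": 0,"ay": 0,"az": 0,"tx": 0,"ty": 0,"tz": -0.08,"grip": 255},
    {"ax": 0,"ay": 0,"az": 0,"tx": 0,"ty": 0,"tz": -0.08,"grip": 255}
  ]
}}

```text
clock: 19.85
tcp_pos: [0.5138, -0.1992, 0.1609]
tcp_rot: [3.137, 0.001, -1.698]
force: [0.9, 0.3, -4.6]
opening: 0.056
```

```bash
cat > go.py <<'E'
from h import *
import sys
g=np.array(list(map(float,sys.argv[1:4])));yt=float(sys.argv[4])
s=read_state();y=s["tcp_rot"][2];d=g-s["tcp_pos"]
print(s["clock"],s["tcp_pos"].round(4),np.degrees(s["tcp_rot"]).round(2),"open",s["opening"],"F",s["force"].round(1))
R=Rn.from_euler('xyz',s["tcp_rot"]);Rt=Rn.from_euler('xyz',[np.pi,0,np.radians(yt)])
print("t",R.inv().apply(d).round(4),"a",np.degrees((R.inv()*Rt).as_rotvec()).round(2))
E
python3 go.py .5606 -.0108 .163 -97.4
```

```text
19.85 [ 0.5138 -0.1992  0.1609] [ 1.7974e+02  8.0000e-02 -9.7310e+01] open 0.055953230433347 F [ 0.9  0.3 -4.6]
t [-0.1928 -0.0224 -0.0019] a [0.26 0.08 0.09]
```

Request:
{"method": "arm_command", "body": {
  "commands": [
    {"ax": 0.26,"ay": 0,"az": 0.1,"tx": -0.012,"ty": -0.0015,"tz": -0.002,"grip": 255},
    {"ax": 0.26,"ay": 0,"az": 0.1,"tx": -0.04,"ty": -0.005,"tz": -0.002,"grip": 255},
    {"ax": 0.26,"ay": 0,"az": 0.1,"tx": -0.075,"ty": -0.009,"tz": -0.002,"grip": 255},
    {"ax": 0.26,"ay": 0,"az": 0.1,"tx": -0.11,"ty": -0.013,"tz": -0.002,"grip": 255},
    {"ax": 0.26,"ay": 0,"az": 0.1,"tx": -0.145,"ty": -0.017,"tz": -0.002,"grip": 255},
    {"ax": 0.26,"ay": 0,"az": 0.1,"tx": -0.172,"ty": -0.02,"tz": -0.002,"grip": 255},
    {"ax": 0.26,"ay": 0,"az": 0.1,"tx": -0.187,"ty": -0.022,"tz": -0.002,"grip": 255},
    {"ax": 0.26,"ay": 0,"az": 0.1,"tx": -0.193,"ty": -0.0225,"tz": -0.002,"grip": 255}
  ]
}}

```text
clock: 20.52
tcp_pos: [0.5605, -0.007, 0.1616]
tcp_rot: [3.139, 0.002, -1.696]
force: [-0.4, -0.8, -6.3]
opening: 0.0559
```

```bash
python3 samp.py 24;python3 go.py .5606 -.0108 .104 -97.4
```

```text
21.7167 [ 0.56069075 -0.0106476   0.16303417] [ 1.79997132e+02  8.23602107e-02 -9.74055446e+01] 0.055809423420706675
F [ 0.0615  0.029  -4.764 ] [0.4229 0.5427 0.5902]
T [0.0362 0.1223 0.0083] [0.041  0.0272 0.0281]
E [-1.71800e-01 -5.55902e+01  2.03310e+00 -3.89507e+01 -2.43000e-02
 -7.85000e-02 -2.11000e-02] [0.8138 0.2283 0.7045 0.1139 0.1297 0.0308 0.0737]
Elast [-1.30000e-03 -5.56625e+01  2.13280e+00 -3.89576e+01 -1.48000e-02
 -7.99000e-02  2.00000e-04]
T about tool x [-0.1325655  -0.13245438 -0.08803626 -0.11408525 -0.13846974 -0.12633565
 -0.07955391 -0.13874215 -0.19098553 -0.14669241 -0.11935973 -0.11969964
 -0.11167673 -0.10206536 -0.14212408 -0.15072218 -0.10778932 -0.16632846
 -0.16895281 -0.08243185 -0.11344638 -0.09734376 -0.13591681 -0.11683562] -0.12593687360048653 about tool y -0.020094896307912162
21.7167 [ 0.5607 -0.0106  0.163 ] [ 1.800e+02  8.000e-02 -9.741e+01] open 0.055809423420706675 F [ 0.3  0.4 -5. ]
t [0.0002 0.0001 0.059 ] a [ 0.    0.08 -0.01]
```

Request:
{"method": "arm_command", "body": {
  "commands": [
    {"ax": 0,"ay": 0,"az": 0,"tx": 0,"ty": 0,"tz": 0.01,"grip": 255},
    {"ax": 0,"ay": 0,"az": 0,"tx": 0,"ty": 0,"tz": 0.025,"grip": 255},
    {"ax": 0,"ay": 0,"az": 0,"tx": 0,"ty": 0,"tz": 0.04,"grip": 255},
    {"ax": 0,"ay": 0,"az": 0,"tx": 0,"ty": 0,"tz": 0.053,"grip": 255},
    {"ax": 0,"ay": 0,"az": 0,"tx": 0,"ty": 0,"tz": 0.059,"grip": 255},
    {"ax": 0,"ay": 0,"az": 0,"tx": 0,"ty": 0,"tz": 0.06,"grip": 255},
    {"ax": 0,"ay": 0,"az": 0,"tx": 0,"ty": 0,"tz": 0.06,"grip": 255},
    {"ax": 0,"ay": 0,"az": 0,"tx": 0,"ty": 0,"tz": 0.06,"grip": 255}
  ]
}}

```text
clock: 22.38
tcp_pos: [0.5612, -0.0106, 0.1037]
tcp_rot: [-3.141, 0.002, -1.7]
force: [0.1, -0.5, -5.2]
opening: 0.0558
```

```bash
python3 samp.py 3;python3 go.py .5606 -.0108 .0965 -97.4; python3 - <<'E'
from h import *
_,s,_=snap("scene","s5");_,d,_=snap("side","d5");cropsave(s,240,120,400,240,'c13');cropsave(d,180,150,320,270,'c14',5)
E
```

```text
22.5333 [ 0.56121749 -0.01054357  0.10383318] [-1.79923407e+02  9.99962811e-02 -9.74051519e+01] 0.05565057087460057
F [ 0.428   0.1414 -4.7527] [0.3226 0.6319 0.2261]
T [0.033  0.1153 0.0079] [0.0186 0.0356 0.0108]
E [-5.50000e-03 -5.73731e+01  2.55920e+00 -3.64722e+01 -1.49000e-02
 -7.68000e-02 -1.00000e-04] [0.0027 0.1747 0.0113 0.1323 0.0007 0.0051 0.0004]
Elast [-2.80000e-03 -5.75755e+01  2.57190e+00 -3.66210e+01 -1.42000e-02
 -8.27000e-02 -4.00000e-04]
T about tool x [-0.07235857 -0.15196205 -0.13150559] -0.11860357581729741 about tool y -0.0178699012433674
22.5333 [ 0.5612 -0.0105  0.1038] [-1.7992e+02  1.0000e-01 -9.7410e+01] open 0.05565057087460057 F [ 0.1 -0.7 -4.5]
t [0.0003 0.0006 0.0073] a [-0.08  0.1  -0.01]
```

View pics/c13.png

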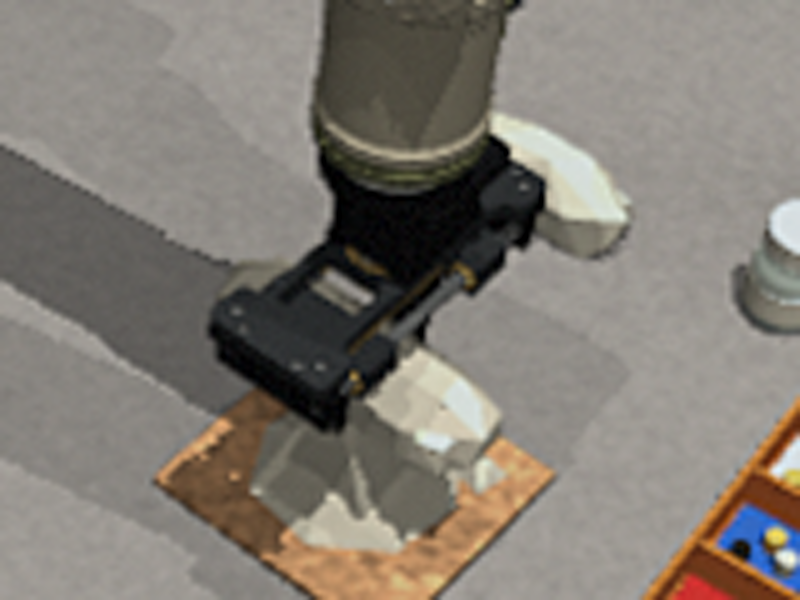

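View pics/c14.png

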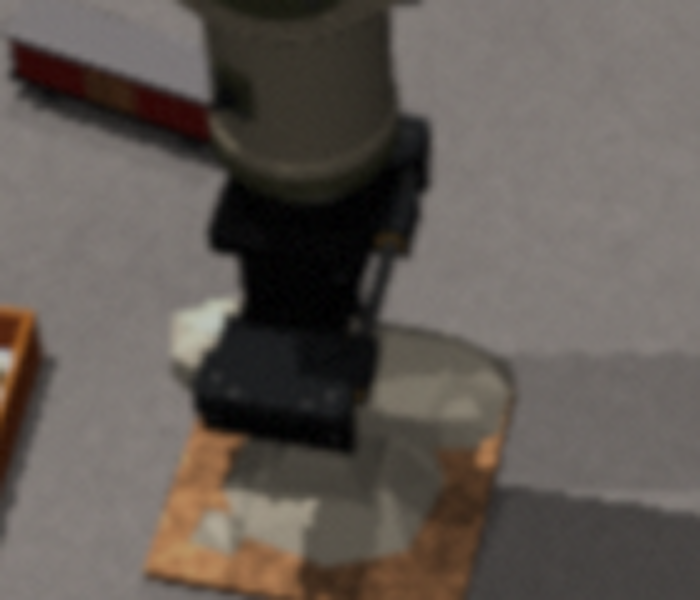

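Request:
{"method": "arm_command", "body": {
  "commands": [
    {"ax": 0,"ay": 0.1,"az": 0,"tx": 0,"ty": 0.0005,"tz": 0.002,"grip": 255},
    {"ax": 0,"ay": 0.1,"az": 0,"tx": 0,"ty": 0.0005,"tz": 0.004,"grip": 255},
    {"ax": 0,"ay": 0.1,"az": 0,"tx": 0,"ty": 0.0005,"tz": 0.006,"grip": 255},
    {"ax": 0,"ay": 0.1,"az": 0,"tx": 0,"ty": 0.0005,"tz": 0.007,"grip": 255},
    {"ax": 0,"ay": 0.1,"az": 0,"tx": 0,"ty": 0.0005,"tz": 0.007,"grip": 255},
    {"ax": 0,"ay": 0.1,"az": 0,"tx": 0,"ty": 0.0005,"tz": 0.007,"grip": 255},
    {"ax": 0,"ay": 0.1,"az": 0,"tx": 0,"ty": 0.0005,"tz": 0.007,"grip": 255},
    {"ax": 0,"ay": 0.1,"az": 0,"tx": 0,"ty": 0.0005,"tz": 0.007,"grip": 255}
  ]
}}

```text
clock: 23.3
tcp_pos: [0.5606, -0.0104, 0.0974]
tcp_rot: [-3.141, 0.0, -1.7]
force: [-4.9, 0.5, 6.4]
opening: 0.0559
```

```bash
python3 samp.py 6;python3 go.py .5606 -.0108 .0965 -97.4
```

```text
23.6 [ 0.56055893 -0.01040188  0.09744275] [-1.79944631e+02  1.21728608e-02 -9.74084956e+01] 0.05579025026812115
F [-5.0003  0.1573  6.4556] [0.2613 0.7118 0.2473]
T [0.1232 1.2506 0.029 ] [0.0339 0.0178 0.0175]
E [ 1.47000e-02 -5.26248e+01  2.50390e+00 -3.47114e+01  8.94000e-02
 -1.81650e+00 -2.27000e-02] [0.0006 0.0007 0.0005 0.0004 0.0004 0.0001 0.    ]
Elast [ 1.46000e-02 -5.26254e+01  2.50360e+00 -3.47113e+01  8.92000e-02
 -1.81660e+00 -2.27000e-02]
T about tool x [-1.2660433  -1.24014881 -1.24464488 -1.27983034 -1.26731289 -1.23872402] -1.2560626640510748 about tool y 0.03907995040007794
23.6 [ 0.5606 -0.0104  0.0974] [-1.7994e+02  1.0000e-02 -9.7410e+01] open 0.05579025026812115 F [-5.2  0.9  6.5]
t [ 0.0004 -0.0001  0.0009] a [-0.06  0.01 -0.01]
```

Request:
{"method": "arm_command", "body": {
  "commands": [
    {"ax": 0,"ay": 0,"az": 0,"tx": 0,"ty": 0,"tz": 0.0,"grip": 255},
    {"ax": 0,"ay": 0,"az": 0,"tx": 0,"ty": 0,"tz": 0.0,"grip": 255},
    {"ax": 0,"ay": 0,"az": 0,"tx": 0,"ty": 0,"tz": 0,"grip": 255},
    {"ax": 0,"ay": 0,"az": 0,"tx": 0,"ty": 0,"tz": 0,"grip": 255},
    {"ax": 0,"ay": 0,"az": 0,"tx": 0,"ty": 0,"tz": 0,"grip": 255},
    {"ax": 0,"ay": 0,"az": 0,"tx": 0,"ty": 0,"tz": 0,"grip": 255},
    {"ax": 0,"ay": 0,"az": 0,"tx": 0,"ty": 0,"tz": 0,"grip": 255},
    {"ax": 0,"ay": 0,"az": 0,"tx": 0,"ty": 0,"tz": 0,"grip": 255}
  ]
}}

```text
clock: 24.27
tcp_pos: [0.5606, -0.0104, 0.0974]
tcp_rot: [-3.141, 0.0, -1.7]
force: [-0.1, -0.9, -1.0]
opening: 0.0558
```

```bash
python3 samp.py 6;python3 go.py .5606 -.0108 .0965 -97.4
```

```text
24.5667 [ 0.56060857 -0.01037423  0.09745562] [-1.79938112e+02  1.61561065e-02 -9.74091019e+01] 0.05581267112695989
F [-0.259   0.037  -0.9968] [0.7045 0.7062 0.2752]
T [0.1124 0.1598 0.0123] [0.0435 0.0235 0.0304]
E [-9.30000e-03 -5.60867e+01  2.54470e+00 -3.51306e+01  3.03000e-02
 -1.80200e-01 -1.70000e-03] [0.0009 0.0015 0.0012 0.0455 0.0005 0.0338 0.0006]
Elast [-7.90000e-03 -5.60875e+01  2.54300e+00 -3.50644e+01  3.09000e-02
 -1.31600e-01 -8.00000e-04]
T about tool x [-0.21401378 -0.16328363 -0.18048155 -0.17788006 -0.15772277 -0.14432859] -0.17293858292365652 about tool y -0.09085112248531135
24.5667 [ 0.5606 -0.0104  0.0975] [-1.7994e+02  2.0000e-02 -9.7410e+01] open 0.05581267112695989 F [-0.9 -0.9 -1.1]
t [ 0.0004 -0.      0.001 ] a [-0.06  0.02 -0.01]
```

Request:
{"method": "arm_command", "body": {
  "commands": [
    {"ax": 0,"ay": 0,"az": 0,"tx": 0,"ty": 0,"tz": 0.0,"grip": 100},
    {"ax": 0,"ay": 0,"az": 0,"tx": 0,"ty": 0,"tz": 0.0,"grip": 80},
    {"ax": 0,"ay": 0,"az": 0,"tx": 0,"ty": 0,"tz": 0,"grip": 60},
    {"ax": 0,"ay": 0,"az": 0,"tx": 0,"ty": 0,"tz": 0,"grip": 40},
    {"ax": 0,"ay": 0,"az": 0,"tx": 0,"ty": 0,"tz": 0,"grip": 0},
    {"ax": 0,"ay": 0,"az": 0,"tx": 0,"ty": 0,"tz": 0,"grip": 0},
    {"ax": 0,"ay": 0,"az": 0,"tx": 0,"ty": 0,"tz": 0,"grip": 0},
    {"ax": 0,"ay": 0,"az": 0,"tx": 0,"ty": 0,"tz": 0,"grip": 0}
  ]
}}

```text
clock: 25.23
tcp_pos: [0.5607, -0.0104, 0.0975]
tcp_rot: [-3.14, 0.0, -1.7]
force: [-0.5, -0.0, 0.6]
opening: 0.0853
```

```bash
python3 samp.py 2; python3 - <<'E'
from h import *
_,s,_=snap("scene","s6");_,d,_=snap("side","d6");cropsave(s,240,120,400,240,'c15');cropsave(d,180,150,320,270,'c16',5)
E
```

```text
25.3333 [ 0.56061967 -0.01042914  0.09746757] [-1.79935612e+02  1.31891771e-02 -9.74106902e+01] 0.08657926069839887
F [0.4428 0.034  0.1111] [0.0073 0.4565 0.0991]
T [ 0.0608  0.1556 -0.0276] [0.0072 0.0153 0.0242]
E [-5.00000e-04 -5.53436e+01  2.49550e+00 -3.44168e+01 -6.90000e-03
 -8.62000e-02 -0.00000e+00] [0.0012 0.0012 0.0011 0.0012 0.0001 0.0002 0.    ]
Elast [-1.80000e-03 -5.53424e+01  2.49440e+00 -3.44156e+01 -7.10000e-03
 -8.60000e-02 -0.00000e+00]
T about tool x [-0.17632077 -0.14791438] -0.16212372770140931 about tool y -0.040237365299099215
```

View pics/c15.png

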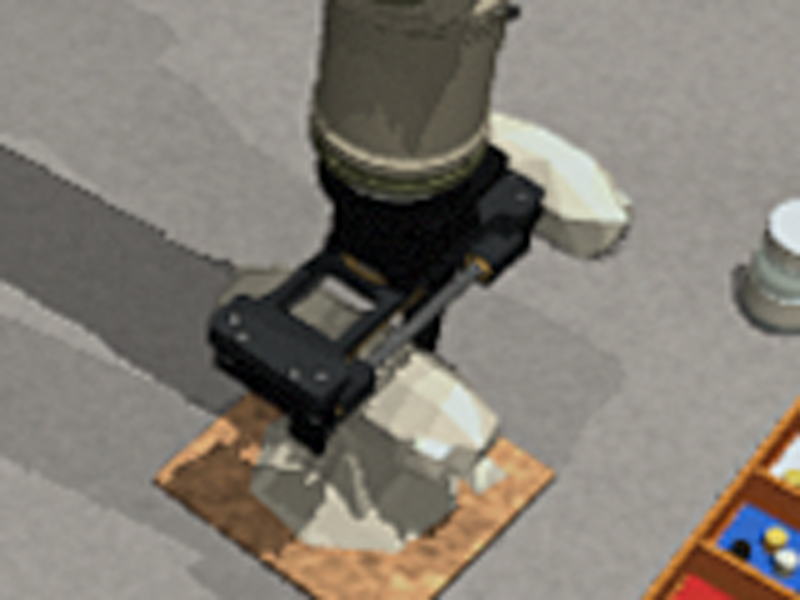

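View pics/c16.png

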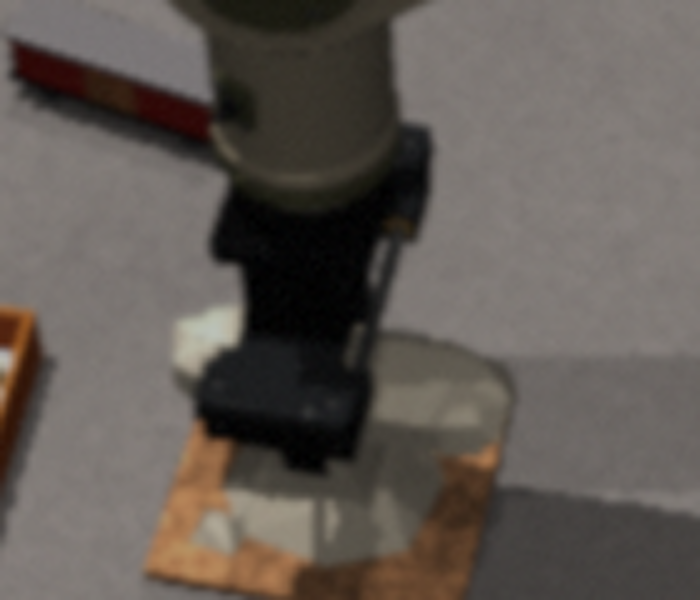

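Request:
{"method": "arm_command", "body": {
  "commands": [
    {"ax": 0,"ay": 0,"az": 0,"tx": 0,"ty": 0,"tz": -0.005,"grip": 0},
    {"ax": 0,"ay": 0,"az": 0,"tx": 0,"ty": 0,"tz": -0.015,"grip": 0},
    {"ax": 0,"ay": 0,"az": 0,"tx": 0,"ty": 0,"tz": -0.03,"grip": 0},
    {"ax": 0,"ay": 0,"az": 0,"tx": 0,"ty": 0,"tz": -0.05,"grip": 0},
    {"ax": 0,"ay": 0,"az": 0,"tx": 0,"ty": 0,"tz": -0.08,"grip": 0},
    {"ax": 0,"ay": 0,"az": 0,"tx": 0,"ty": 0,"tz": -0.11,"grip": 0},
    {"ax": 0,"ay": 0,"az": 0,"tx": 0,"ty": 0,"tz": -0.13,"grip": 0},
    {"ax": 0,"ay": 0,"az": 0,"tx": 0,"ty": 0,"tz": -0.14,"grip": 0}
  ]
}}

```text
clock: 26.1
tcp_pos: [0.5616, -0.0105, 0.2417]
tcp_rot: [-3.135, 0.001, -1.7]
force: [-0.4, 0.6, 0.1]
opening: 0.087
```

```bash
python3 - <<'E'
from h import *
read_camera("scene");_,d,_=snap("wrist","w7")
E
python3 go.py .54 .253 .24 -102
```

```text
26.2 [ 0.5613 -0.0104  0.2396] [-1.7973e+02  6.0000e-02 -9.7410e+01] open 0.08684791499796536 F [-0.8  0.3 -0.9]
t [-0.2585  0.0551 -0.0004] a [-0.27  0.07  4.59]
```

View pics/w7.png

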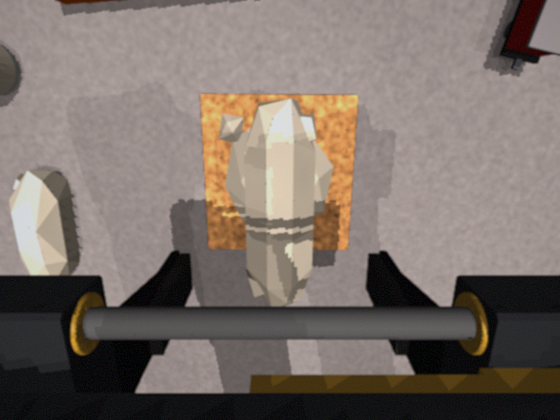

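Request:
{"method": "arm_command", "body": {
  "commands": [
    {"ax": -0.3,"ay": 0,"az": 4.6,"tx": -0.03,"ty": 0.007,"tz": 0,"grip": 0},
    {"ax": -0.3,"ay": 0,"az": 4.6,"tx": -0.068,"ty": 0.015,"tz": 0,"grip": 0},
    {"ax": -0.3,"ay": 0,"az": 4.6,"tx": -0.108,"ty": 0.024,"tz": 0,"grip": 0},
    {"ax": -0.3,"ay": 0,"az": 4.6,"tx": -0.148,"ty": 0.032,"tz": 0,"grip": 0},
    {"ax": -0.3,"ay": 0,"az": 4.6,"tx": -0.188,"ty": 0.04,"tz": 0,"grip": 0},
    {"ax": -0.3,"ay": 0,"az": 4.6,"tx": -0.225,"ty": 0.048,"tz": 0,"grip": 0},
    {"ax": -0.3,"ay": 0,"az": 4.6,"tx": -0.25,"ty": 0.054,"tz": 0,"grip": 0},
    {"ax": -0.3,"ay": 0,"az": 4.6,"tx": -0.2585,"ty": 0.055,"tz": 0,"grip": 0}
  ]
}}

```text
clock: 26.87
tcp_pos: [0.5375, 0.2583, 0.2374]
tcp_rot: [3.137, 0.001, -1.774]
force: [-1.2, 0.7, 0.2]
opening: 0.0871
```

```bash
python3 - <<'E'
from h import *
for n in("s8","d8"):
    snap({"s":"scene","d":"side"}[n[0]],n)
for i in range(4): read_camera("side")
st,w,W=snap("wrist","w8");np.savez("w8.npz",p=st["tcp_pos"],r=st["tcp_rot"]);print(st["tcp_pos"],np.degrees(st["tcp_rot"]))
s=cv2.imread('pics/s8.png');d=cv2.imread('pics/d8.png')
cropsave(s,240,120,400,240,'c17');cropsave(d,180,170,320,290,'c18',5)
E
```

```text
[0.54071986 0.25069281 0.23926102] [ 1.79962827e+02  9.77209933e-03 -1.02181943e+02]
```

View pics/w8.png

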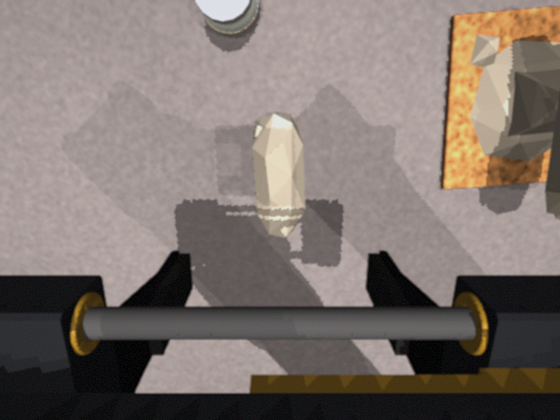

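View pics/c17.png

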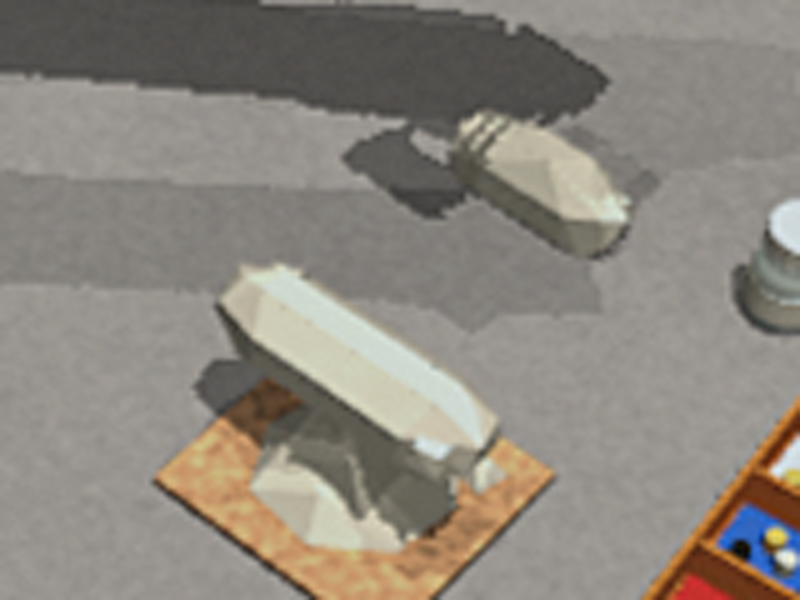

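View pics/c18.png

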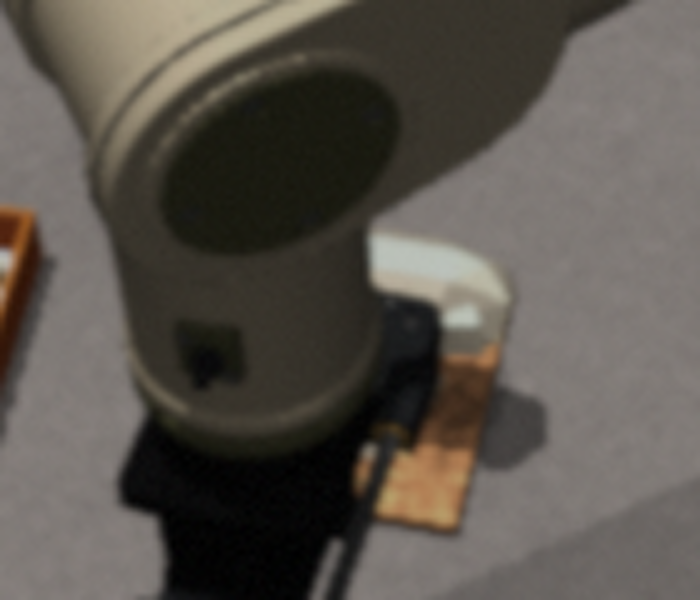

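Slab rests level on the crown in the c17 crop. Now I measure the cap in the wrist view (around pixel 279,172).

```bash
python3 - <<'E'
from h import *
z=np.load("w8.npz");W=cam("wrist",dict(tcp_pos=z["p"],tcp_rot=z["r"]));w=cv2.imread('pics/w8.png')
lab=cv2.cvtColor(w,cv2.COLOR_BGR2LAB).astype(int)
m=((lab[...,2]>134)).astype(np.uint8)*255
m[:95]=0;m[250:]=0;m[:,:235]=0;m[:,325:]=0
m=cv2.morphologyEx(m,cv2.MORPH_OPEN,np.ones((3,3)))
cs,_=cv2.findContours(m,cv2.RETR_EXTERNAL,cv2.CHAIN_APPROX_NONE);c=max(cs,key=cv2.contourArea)
o=w.copy();cv2.drawContours(o,[c],-1,(0,0,255),1);cropsave(o,225,95,335,250,'c19',5)
for h in(.01,.017,.025):
    q=ray(W,c[:,0,:],h)[:,:2];print(h,cv2.minAreaRect((q*1000).astype(np.float32)))
E
```

```text
0.01 ((535.0936279296875, 251.07009887695312), (53.54893112182617, 133.4075469970703), 80.53031921386719)
0.017 ((536.701171875, 250.72915649414062), (52.554771423339844, 130.93080139160156), 80.53031921386719)
0.025 ((538.538330078125, 250.33941650390625), (51.41861343383789, 128.10023498535156), 80.53031921386719)
```

View pics/c19.png

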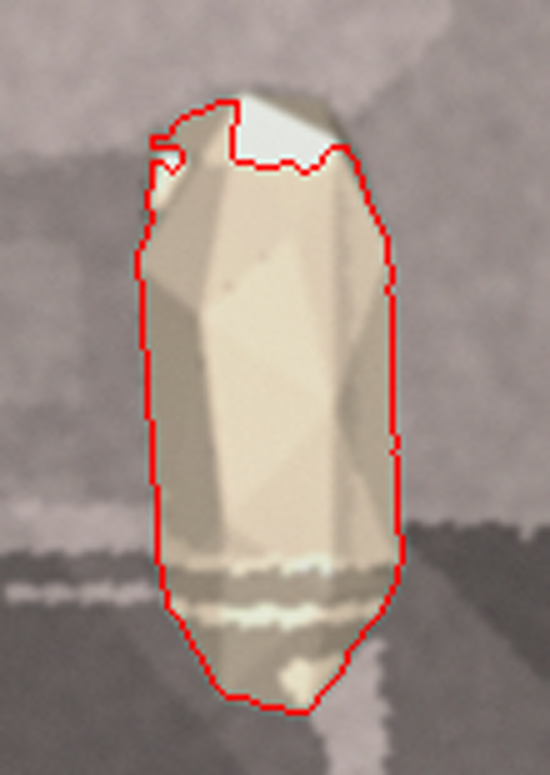

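```bash
python3 - <<'E'
from h import *
z=np.load("w8.npz");W=cam("wrist",dict(tcp_pos=z["p"],tcp_rot=z["r"]))
f=lambda L:np.array(L)/5+[225,95]
a=ray(W,f([(142,290),(160,560)]),.016);b=ray(W,f([(393,290),(402,560)]),.016)
for q in(a,b):
    d=q[0]-q[1];print(q.round(4).tolist(),np.degrees(np.arctan2(d[1],d[0])))
print((a.mean(0)+b.mean(0))/2,np.linalg.norm(a[0]-b[0]))
e=ray(W,f([(265,88),(305,712)]),.012);print("ends",e,e.mean(0),np.linalg.norm(e[0]-e[1]))
# jar and crown slab ridge
E
python3 go.py .539 .2502 .1 -100.6
```

```text
[[0.5689, 0.2709, 0.016], [0.5116, 0.2806, 0.016]] -9.612606884127128
[[0.558, 0.2206, 0.016], [0.5006, 0.2298, 0.016]] -9.09259807275938
[0.5347452 0.2504373 0.016    ] 0.05144090838665371
ends [[0.60249502 0.23777421 0.012     ]
 [0.46890696 0.25761378 0.012     ]] [0.53570099 0.247694   0.012     ] 0.1350532516498054
27.2167 [0.5407 0.2509 0.2395] [ 1.7998e+02  3.0000e-02 -1.0217e+02] open 0.08678385245736776 F [0.6 0.1 0.9]
t [0.0012 0.0015 0.1395] a [ 0.02  0.03 -1.57]
```

Request:
{"method": "arm_command", "body": {
  "commands": [
    {"ax": 0,"ay": 0,"az": -2.8,"tx": 0.0017,"ty": 0.0045,"tz": 0.03,"grip": 0},
    {"ax": 0,"ay": 0,"az": -2.8,"tx": 0.0017,"ty": 0.0045,"tz": 0.065,"grip": 0},
    {"ax": 0,"ay": 0,"az": -2.8,"tx": 0.0017,"ty": 0.0045,"tz": 0.1,"grip": 0},
    {"ax": 0,"ay": 0,"az": -2.8,"tx": 0.0017,"ty": 0.0045,"tz": 0.135,"grip": 0},
    {"ax": 0,"ay": 0,"az": -2.8,"tx": 0.0017,"ty": 0.0045,"tz": 0.165,"grip": 0},
    {"ax": 0,"ay": 0,"az": -2.8,"tx": 0.0017,"ty": 0.0045,"tz": 0.185,"grip": 0},
    {"ax": 0,"ay": 0,"az": -2.8,"tx": 0.0017,"ty": 0.0045,"tz": 0.193,"grip": 0},
    {"ax": 0,"ay": 0,"az": -2.8,"tx": 0.0017,"ty": 0.0045,"tz": 0.193,"grip": 0}
  ]
}}

```text
clock: 27.88
tcp_pos: [0.5351, 0.2488, 0.0448]
tcp_rot: [3.139, -0.002, -1.736]
force: [0.2, 0.6, -0.2]
opening: 0.0872
```

```bash
python3 samp.py 22; python3 go.py .536 .2502 .0165 -99.4
```

```text
28.9833 [0.53589331 0.25031863 0.04644667] [ 1.79974028e+02  3.00447856e-02 -9.93722942e+01] 0.08727527676563716
F [ 0.1042  0.0717 -0.0239] [0.3933 0.5426 0.4916]
T [ 0.0428  0.1199 -0.0155] [0.0233 0.0258 0.0279]
E [ 3.36000e-02 -6.24993e+01  7.86600e-01 -3.27251e+01  2.89000e-02
 -8.89000e-02  8.00000e-04] [0.0402 0.795  0.0204 0.4814 0.0024 0.0426 0.0009]
Elast [-2.20000e-03 -6.28190e+01  7.69800e-01 -3.28779e+01  2.70000e-02
 -8.00000e-02  2.00000e-04]
T about tool x [-0.0821034  -0.15313582 -0.1367634  -0.16382177 -0.13468596 -0.15642013
 -0.07762922 -0.11304549 -0.1254653  -0.14242183 -0.11793801 -0.12040754
 -0.17918258 -0.11987479 -0.12306075 -0.13522081 -0.10431453 -0.12441278
 -0.1362642  -0.08155612 -0.10875175 -0.11997345] -0.12528938316884905 about tool y -0.022691403134657017
28.9833 [0.5359 0.2503 0.0464] [ 1.7997e+02  3.0000e-02 -9.9370e+01] open 0.08727527676563716 F [-0.2 -0.2 -0.7]
t [ 0.0001 -0.0001  0.0299] a [0.03 0.03 0.03]
```

Baseline is −0.125. Next: grasp the cap, lift it and weigh it.

Request:
{"method": "arm_command", "body": {
  "commands": [
    {"ax": 0,"ay": 0,"az": 0,"tx": 0,"ty": 0,"tz": 0.015,"grip": 0},
    {"ax": 0,"ay": 0,"az": 0,"tx": 0,"ty": 0,"tz": 0.027,"grip": 0},
    {"ax": 0,"ay": 0,"az": 0,"tx": 0,"ty": 0,"tz": 0.03,"grip": 40},
    {"ax": 0,"ay": 0,"az": 0,"tx": 0,"ty": 0,"tz": 0.03,"grip": 100},
    {"ax": 0,"ay": 0,"az": 0,"tx": 0,"ty": 0,"tz": 0.03,"grip": 160},
    {"ax": 0,"ay": 0,"az": 0,"tx": 0,"ty": 0,"tz": 0.03,"grip": 255},
    {"ax": 0,"ay": 0,"az": 0,"tx": 0,"ty": 0,"tz": 0.03,"grip": 255},
    {"ax": 0,"ay": 0,"az": 0,"tx": 0,"ty": 0,"tz": 0.03,"grip": 255}
  ]
}}

```text
clock: 29.65
tcp_pos: [0.536, 0.2503, 0.0167]
tcp_rot: [3.141, 0.001, -1.735]
force: [-0.8, 0.3, 0.9]
opening: 0.0555
```

Request:
{"method": "arm_command", "body": {
  "commands": [
    {"ax": 0,"ay": 0,"az": 0,"tx": 0,"ty": 0,"tz": 0,"grip": 255},
    {"ax": 0,"ay": 0,"az": 0,"tx": 0,"ty": 0,"tz": 0,"grip": 255},
    {"ax": 0,"ay": 0,"az": 0,"tx": 0,"ty": 0,"tz": -0.005,"grip": 255},
    {"ax": 0,"ay": 0,"az": 0,"tx": 0,"ty": 0,"tz": -0.015,"grip": 255},
    {"ax": 0,"ay": 0,"az": 0,"tx": 0,"ty": 0,"tz": -0.025,"grip": 255},
    {"ax": 0,"ay": 0,"az": 0,"tx": 0,"ty": 0,"tz": -0.03,"grip": 255},
    {"ax": 0,"ay": 0,"az": 0,"tx": 0,"ty": 0,"tz": -0.03,"grip": 255},
    {"ax": 0,"ay": 0,"az": 0,"tx": 0,"ty": 0,"tz": -0.03,"grip": 255}
  ]
}}

```text
clock: 30.32
tcp_pos: [0.5363, 0.2504, 0.0473]
tcp_rot: [-3.141, 0.001, -1.735]
force: [0.6, 0.4, -4.3]
opening: 0.0499
```

```bash
python3 samp.py 22; python3 go.py .536 .2502 .0165 -99.4; python3 - <<'E'
from h import *
snap("wrist","w9")
E
```

```text
31.4167 [0.53600421 0.25029658 0.04669989] [ 1.79989074e+02  3.74801735e-02 -9.93790758e+01] 0.049972159177678
F [ 0.0393  0.0874 -3.9746] [0.4312 0.5582 0.6329]
T [0.0445 0.1278 0.0006] [0.0255 0.0273 0.0336]
E [ 2.00000e-03 -6.53218e+01  7.97500e-01 -3.45735e+01  3.21000e-02
 -8.87000e-02  2.00000e-04] [4.900e-03 2.547e-01 5.900e-03 1.547e-01 7.000e-04 5.200e-03 2.000e-04]
Elast [-4.00000e-04 -6.52139e+01  7.95400e-01 -3.45277e+01  3.20000e-02
 -8.81000e-02  2.00000e-04]
T about tool x [-0.10235433 -0.11912345 -0.12476257 -0.14039715 -0.16796533 -0.13085625
 -0.1831979  -0.16215319 -0.11613449 -0.09868938 -0.15580941 -0.12518241
 -0.13830588 -0.15243914 -0.06837637 -0.16174892 -0.12972264 -0.14977826
 -0.15432241 -0.14984402 -0.10709026 -0.09441112] -0.13330547515165161 about tool y -0.023107238623163617
31.4167 [0.536  0.2503 0.0467] [ 1.7999e+02  4.0000e-02 -9.9380e+01] open 0.049972159177678 F [-0.7  0.6 -3.5]
t [ 0.0001 -0.      0.0302] a [0.01 0.04 0.02]
```

View pics/w9.png

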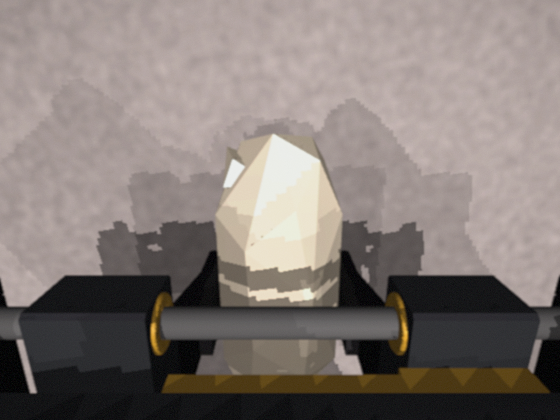

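Request:
{"method": "arm_command", "body": {
  "commands": [
    {"ax": 0,"ay": 0,"az": 0,"tx": 0,"ty": 0,"tz": -0.01,"grip": 255},
    {"ax": 0,"ay": 0,"az": 0,"tx": 0,"ty": 0,"tz": -0.03,"grip": 255},
    {"ax": 0,"ay": 0,"az": -3,"tx": 0,"ty": 0,"tz": -0.055,"grip": 255},
    {"ax": 0,"ay": 0,"az": -8,"tx": 0,"ty": 0,"tz": -0.085,"grip": 255},
    {"ax": 0,"ay": 0,"az": -14,"tx": 0,"ty": 0,"tz": -0.115,"grip": 255},
    {"ax": 0,"ay": 0,"az": -20,"tx": 0,"ty": 0,"tz": -0.14,"grip": 255},
    {"ax": 0,"ay": 0,"az": -26,"tx": 0,"ty": 0,"tz": -0.155,"grip": 255},
    {"ax": 0,"ay": 0,"az": -30,"tx": 0,"ty": 0,"tz": -0.16,"grip": 255}
  ]
}}

```text
clock: 32.13
tcp_pos: [0.5372, 0.2507, 0.2111]
tcp_rot: [-3.136, 0.001, -1.205]
force: [-0.1, 0.4, -4.5]
opening: 0.0497
```

```bash
python3 go.py .5604 -.0122 .206 -24
```

```text
32.1333 [0.5372 0.2507 0.2111] [-1.7968e+02  7.0000e-02 -6.9060e+01] open 0.0496696388655346 F [-0.1  0.4 -4.5]
t [0.2539 0.0723 0.0044] a [ -0.33  -0.06 -45.06]
```

Request:
{"method": "arm_command", "body": {
  "commands": [
    {"ax": 0,"ay": 0,"az": -4,"tx": 0.015,"ty": 0.004,"tz": 0,"grip": 255},
    {"ax": 0,"ay": 0,"az": -10,"tx": 0.045,"ty": 0.013,"tz": 0,"grip": 255},
    {"ax": 0,"ay": 0,"az": -16,"tx": 0.083,"ty": 0.024,"tz": 0,"grip": 255},
    {"ax": 0,"ay": 0,"az": -22,"tx": 0.122,"ty": 0.035,"tz": 0,"grip": 255},
    {"ax": 0,"ay": 0,"az": -28,"tx": 0.16,"ty": 0.046,"tz": 0,"grip": 255},
    {"ax": 0,"ay": 0,"az": -34,"tx": 0.198,"ty": 0.057,"tz": 0,"grip": 255},
    {"ax": 0,"ay": 0,"az": -40,"tx": 0.23,"ty": 0.066,"tz": 0,"grip": 255},
    {"ax": 0,"ay": 0,"az": -45,"tx": 0.25,"ty": 0.0715,"tz": 0,"grip": 255}
  ]
}}

```text
clock: 32.8
tcp_pos: [0.5596, -0.0133, 0.2115]
tcp_rot: [-3.138, -0.005, -0.419]
force: [0.6, -0.0, -3.2]
opening: 0.0496
```

```bash
python3 samp.py 4;python3 go.py .5604 -.0122 .19 -7.4
```

```text
33.0 [ 0.55973509 -0.00864533  0.21109917] [-179.69141091   -0.19558649  -24.19218276] 0.04958500918597265
F [ 0.2329 -0.7028 -4.2265] [0.7238 2.3942 0.3713]
T [-0.0908  0.0691 -0.0138] [0.2077 0.0383 0.0239]
E [-1.20400e+00 -5.45752e+01 -1.14100e+00 -3.99992e+01 -4.64700e-01
 -4.06000e-02  6.54400e-01] [5.7402 0.047  5.5279 0.0898 1.1808 0.0172 1.4962]
Elast [ 2.46440e+00 -5.46551e+01  2.39450e+00 -4.00224e+01  2.69100e-01
 -1.70000e-02  4.00200e-01]
T about tool x [-0.45399138 -0.07993862  0.03673638  0.05253044] -0.11116352065098241 about tool y -0.025779750980907196
33.0 [ 0.5597 -0.0086  0.2111] [-179.69   -0.2   -24.19] open 0.04958500918597265 F [ 1.5  0.7 -4.5]
t [0.002  0.0031 0.0211] a [ -0.28  -0.24 -16.79]
```

Request:
{"method": "arm_command", "body": {
  "commands": [
    {"ax": -0.3,"ay": -0.2,"az": -4,"tx": 0.001,"ty": 0.001,"tz": 0,"grip": 255},
    {"ax": -0.3,"ay": -0.2,"az": -9,"tx": 0.002,"ty": 0.002,"tz": 0,"grip": 255},
    {"ax": -0.3,"ay": -0.2,"az": -14,"tx": 0.002,"ty": 0.003,"tz": 0.003,"grip": 255},
    {"ax": -0.3,"ay": -0.2,"az": -16.8,"tx": 0.002,"ty": 0.003,"tz": 0.01,"grip": 255},
    {"ax": -0.3,"ay": -0.2,"az": -16.8,"tx": 0.002,"ty": 0.003,"tz": 0.018,"grip": 255},
    {"ax": -0.3,"ay": -0.2,"az": -16.8,"tx": 0.002,"ty": 0.003,"tz": 0.021,"grip": 255},
    {"ax": -0.3,"ay": -0.2,"az": -16.8,"tx": 0.002,"ty": 0.003,"tz": 0.021,"grip": 255},
    {"ax": -0.3,"ay": -0.2,"az": -16.8,"tx": 0.002,"ty": 0.003,"tz": 0.021,"grip": 255}
  ]
}}

```text
clock: 33.67
tcp_pos: [0.5603, -0.0116, 0.1901]
tcp_rot: [3.141, -0.0, -0.13]
force: [-0.6, -0.1, -3.9]
opening: 0.0495
```

```bash
python3 samp.py 18;python3 go.py .5604 -.0122 .15 -7.4;python3 - <<'E'
from h import *
_,s,_=snap("scene","s10");_,d,_=snap("side","d10");cropsave(s,230,100,390,220,'c20');cropsave(d,170,150,330,270,'c21',5)
E
```

```text
34.5667 [ 0.56041807 -0.01213548  0.19009296] [ 1.79972344e+02 -3.41388072e-02 -7.39131122e+00] 0.05000185008890025
F [-0.235  -0.1495 -3.9721] [0.4914 0.3993 0.4255]
T [-0.0124  0.0095 -0.0039] [0.026  0.0335 0.0372]
E [-3.50000e-02 -5.55296e+01  2.61200e-01 -3.94223e+01 -6.70000e-02
  2.02000e-02 -9.90000e-03] [0.042  0.1441 0.0285 0.1152 0.0039 0.0026 0.0117]
Elast [ 2.00000e-03 -5.55869e+01  2.80600e-01 -3.94554e+01 -6.40000e-02
  1.93000e-02 -2.00000e-04]
T about tool x [-0.05603774 -0.0577234   0.04007041  0.0011762  -0.00335562 -0.0053564
 -0.0459978  -0.05233744  0.00845868 -0.00116281  0.00164421 -0.03002883
 -0.00827447 -0.00245081 -0.01425432 -0.01526291 -0.02916168  0.02744292] -0.01347874922344558 about tool y -0.007869534231960768
34.5667 [ 0.5604 -0.0121  0.1901] [ 1.7997e+02 -3.0000e-02 -7.3900e+00] open 0.05000185008890025 F [ 0.1 -0.6 -4.2]
t [-0.      0.      0.0401] a [ 0.03 -0.03  0.01]
```

View pics/c20.png

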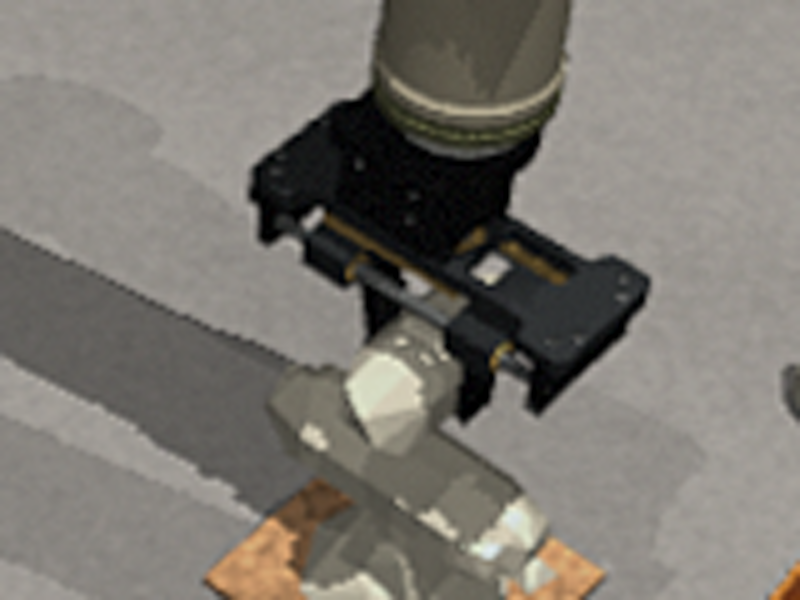

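View pics/c21.png

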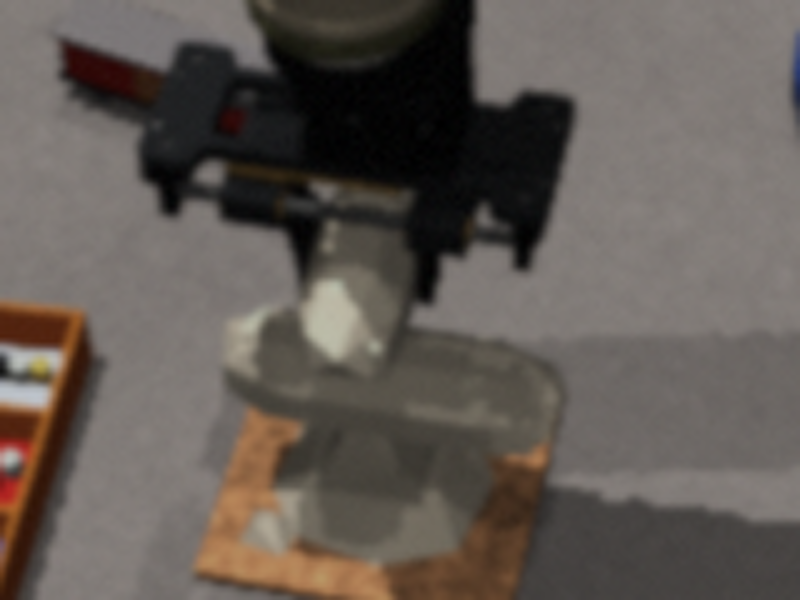

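Request:
{"method": "arm_command", "body": {
  "commands": [
    {"ax": 0,"ay": 0,"az": 0,"tx": 0,"ty": 0.0005,"tz": 0.007,"grip": 255},
    {"ax": 0,"ay": 0,"az": 0,"tx": 0,"ty": 0.0005,"tz": 0.017,"grip": 255},
    {"ax": 0,"ay": 0,"az": 0,"tx": 0,"ty": 0.0005,"tz": 0.027,"grip": 255},
    {"ax": 0,"ay": 0,"az": 0,"tx": 0,"ty": 0.0005,"tz": 0.035,"grip": 255},
    {"ax": 0,"ay": 0,"az": 0,"tx": 0,"ty": 0.0005,"tz": 0.039,"grip": 255},
    {"ax": 0,"ay": 0,"az": 0,"tx": 0,"ty": 0.0005,"tz": 0.041,"grip": 255},
    {"ax": 0,"ay": 0,"az": 0,"tx": 0,"ty": 0.0005,"tz": 0.041,"grip": 255},
    {"ax": 0,"ay": 0,"az": 0,"tx": 0,"ty": 0.0005,"tz": 0.041,"grip": 255}
  ]
}}

```text
clock: 35.33
tcp_pos: [0.5606, -0.0126, 0.1493]
tcp_rot: [3.141, -0.001, -0.129]
force: [-0.4, 0.1, -4.8]
opening: 0.0497
```

```bash
python3 samp.py 4;python3 go.py .5604 -.0126 .1435 -7.4;python3 - <<'E'
from h import *
_,s,_=snap("scene","s11");_,d,_=snap("side","d11");cropsave(s,250,130,390,235,'c22',5);cropsave(d,180,160,320,265,'c23',5)
E
```

```text
35.5333 [ 0.56066778 -0.01264961  0.14955295] [ 1.79979817e+02 -8.03016509e-02 -7.39338666e+00] 0.049635936963492555
F [ 0.2177  0.1956 -3.8901] [0.5245 0.3835 0.445 ]
T [ 0.0036  0.0006 -0.0099] [0.0287 0.0289 0.0394]
E [-3.40000e-03 -5.64666e+01  3.13600e-01 -3.79938e+01 -6.19000e-02
  1.77000e-02  1.00000e-04] [1.000e-03 1.523e-01 1.600e-03 1.216e-01 1.000e-04 1.500e-03 0.000e+00]
Elast [-3.70000e-03 -5.66503e+01  3.14500e-01 -3.81330e+01 -6.20000e-02
  1.55000e-02  1.00000e-04]
T about tool x [ 0.00084751  0.05136505 -0.03703652 -0.00131115] 0.0034661841831253306 about tool y -0.0010586272249697415
35.5333 [ 0.5607 -0.0126  0.1496] [ 1.7998e+02 -8.0000e-02 -7.3900e+00] open 0.049635936963492555 F [ 0.8  0.4 -3.6]
t [-0.0003 -0.      0.0061] a [ 0.02 -0.08  0.01]
```

View pics/c22.png

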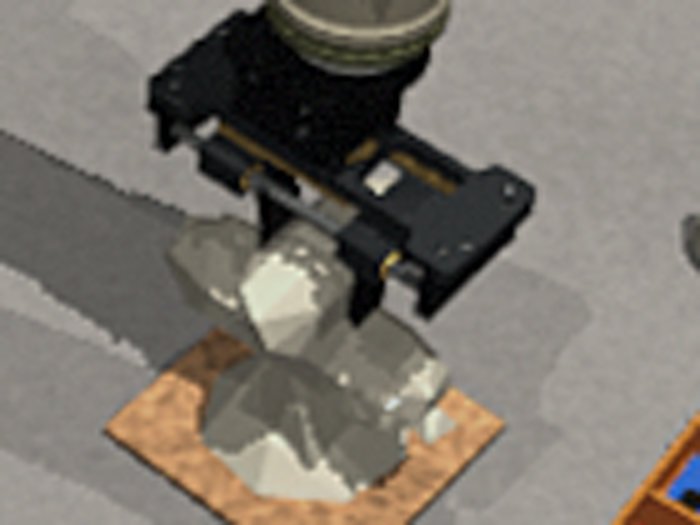

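View pics/c23.png

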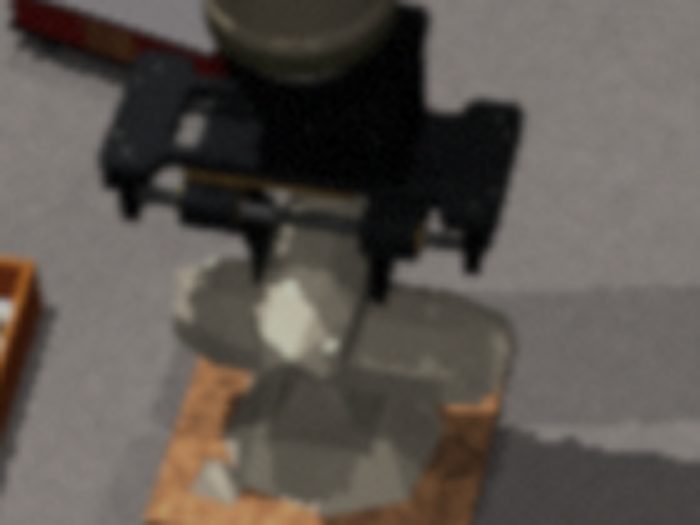

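Request:
{"method": "arm_command", "body": {
  "commands": [
    {"ax": 0,"ay": -0.08,"az": 0,"tx": 0,"ty": 0,"tz": 0.001,"grip": 255},
    {"ax": 0,"ay": -0.08,"az": 0,"tx": 0,"ty": 0,"tz": 0.002,"grip": 255},
    {"ax": 0,"ay": -0.08,"az": 0,"tx": 0,"ty": 0,"tz": 0.003,"grip": 255},
    {"ax": 0,"ay": -0.08,"az": 0,"tx": 0,"ty": 0,"tz": 0.004,"grip": 255},
    {"ax": 0,"ay": -0.08,"az": 0,"tx": 0,"ty": 0,"tz": 0.0048,"grip": 255},
    {"ax": 0,"ay": -0.08,"az": 0,"tx": 0,"ty": 0,"tz": 0.0048,"grip": 255},
    {"ax": 0,"ay": -0.08,"az": 0,"tx": 0,"ty": 0,"tz": 0.0048,"grip": 255},
    {"ax": 0,"ay": -0.08,"az": 0,"tx": 0,"ty": 0,"tz": 0.0048,"grip": 255}
  ]
}}

```text
clock: 36.3
tcp_pos: [0.5605, -0.0127, 0.1446]
tcp_rot: [3.141, 0.0, -0.129]
force: [-0.0, -0.4, -4.1]
opening: 0.0497
```

```bash
python3 samp.py 4;python3 go.py .5606 -.0126 .1435 -7.4
```

```text
36.5 [ 0.56056112 -0.0126319   0.14462458] [ 1.79979247e+02  1.26013138e-02 -7.39121712e+00] 0.04968784572888902
F [-0.2279 -0.638  -4.1499] [0.5415 0.6954 0.8148]
T [ 0.0261 -0.0157 -0.0101] [0.01   0.0282 0.0205]
E [-9.00000e-04 -5.69312e+01  3.22600e-01 -3.79622e+01 -6.32000e-02
  2.49000e-02  2.00000e-04] [0.0012 0.0187 0.001  0.0144 0.0001 0.0005 0.    ]
Elast [ 3.00000e-04 -5.69535e+01  3.23400e-01 -3.79784e+01 -6.31000e-02
  2.45000e-02  1.00000e-04]
T about tool x [0.01976237 0.0328076  0.02097114 0.03805717] 0.027900013267773326 about tool y 0.012198247582289014
36.5 [ 0.5606 -0.0126  0.1446] [ 1.7998e+02  1.0000e-02 -7.3900e+00] open 0.04968784572888902 F [ 0.1  0.1 -3.6]
t [ 0.     -0.      0.0011] a [0.02 0.01 0.01]
```

Request:
{"method": "arm_command", "body": {
  "commands": [
    {"ax": 0,"ay": 0,"az": 0,"tx": 0,"ty": 0,"tz": 0.0003,"grip": 255},
    {"ax": 0,"ay": 0,"az": 0,"tx": 0,"ty": 0,"tz": 0.0006,"grip": 255},
    {"ax": 0,"ay": 0,"az": 0,"tx": 0,"ty": 0,"tz": 0.0009,"grip": 255},
    {"ax": 0,"ay": 0,"az": 0,"tx": 0,"ty": 0,"tz": 0.0012,"grip": 255},
    {"ax": 0,"ay": 0,"az": 0,"tx": 0,"ty": 0,"tz": 0.0012,"grip": 255},
    {"ax": 0,"ay": 0,"az": 0,"tx": 0,"ty": 0,"tz": 0.0012,"grip": 255},
    {"ax": 0,"ay": 0,"az": 0,"tx": 0,"ty": 0,"tz": 0.0012,"grip": 255},
    {"ax": 0,"ay": 0,"az": 0,"tx": 0,"ty": 0,"tz": 0.0012,"grip": 255}
  ]
}}

```text
clock: 37.17
tcp_pos: [0.5606, -0.0126, 0.1435]
tcp_rot: [3.141, 0.0, -0.129]
force: [1.0, 0.1, -5.3]
opening: 0.05
```

```bash
python3 samp.py 4
```

```text
37.3667 [ 0.56059145 -0.01261243  0.14344751] [ 1.79979184e+02  8.10208993e-03 -7.39027274e+00] 0.04984106107078815
F [ 0.1525  0.0465 -3.8848] [0.3581 0.4095 0.3718]
T [-0.0246  0.025  -0.0058] [0.0255 0.0096 0.0456]
E [-6.00000e-04 -5.69991e+01  3.23900e-01 -3.79372e+01 -6.32000e-02
  2.41000e-02  2.00000e-04] [0.001  0.0033 0.0006 0.0021 0.     0.0003 0.    ]
Elast [ 2.00000e-04 -5.70033e+01  3.24200e-01 -3.79394e+01 -6.32000e-02
  2.39000e-02  1.00000e-04]
T about tool x [-0.00760405 -0.0507532  -0.05269968  0.00056589] -0.02762327001103771 about tool y -0.021665594191767314
```

Request:
{"method": "arm_command", "body": {
  "commands": [
    {"ax": 0,"ay": 0,"az": 0,"tx": 0,"ty": 0,"tz": 0.0003,"grip": 255},
    {"ax": 0,"ay": 0,"az": 0,"tx": 0,"ty": 0,"tz": 0.0006,"grip": 255},
    {"ax": 0,"ay": 0,"az": 0,"tx": 0,"ty": 0,"tz": 0.0009,"grip": 255},
    {"ax": 0,"ay": 0,"az": 0,"tx": 0,"ty": 0,"tz": 0.001,"grip": 255},
    {"ax": 0,"ay": 0,"az": 0,"tx": 0,"ty": 0,"tz": 0.001,"grip": 255},
    {"ax": 0,"ay": 0,"az": 0,"tx": 0,"ty": 0,"tz": 0.001,"grip": 255},
    {"ax": 0,"ay": 0,"az": 0,"tx": 0,"ty": 0,"tz": 0.001,"grip": 255},
    {"ax": 0,"ay": 0,"az": 0,"tx": 0,"ty": 0,"tz": 0.001,"grip": 255}
  ]
}}

```text
clock: 38.03
tcp_pos: [0.5606, -0.0126, 0.1427]
tcp_rot: [3.141, -0.0, -0.129]
force: [-2.9, 0.4, 3.0]
opening: 0.0498
```

```bash
python3 samp.py 4
```

```text
38.2333 [ 0.5606606  -0.01266156  0.14272623] [ 1.79978735e+02 -4.09775943e-03 -7.39212104e+00] 0.049334549528186306
F [-2.6278 -0.1849  3.7767] [0.2633 0.2602 0.4234]
T [-0.0402  0.7435  0.0178] [0.0278 0.0674 0.0073]
E [-1.14600e-01 -5.31113e+01  2.64900e-01 -3.61477e+01 -3.22000e-02
 -1.04250e+00 -6.10000e-03] [0.0073 0.2405 0.0043 0.1169 0.0013 0.0603 0.0003]
Elast [-1.24500e-01 -5.27894e+01  2.59200e-01 -3.59911e+01 -3.06000e-02
 -1.12270e+00 -6.40000e-03]
T about tool x [-0.11235266 -0.10683207 -0.13442087 -0.18856634] -0.13551222331733798 about tool y -0.7321221284445311
```

Request:
{"method": "arm_command", "body": {
  "commands": [
    {"ax": 0,"ay": 0,"az": 0,"tx": 0,"ty": 0,"tz": 0,"grip": 255},
    {"ax": 0,"ay": 0,"az": 0,"tx": 0,"ty": 0,"tz": 0,"grip": 255},
    {"ax": 0,"ay": 0,"az": 0,"tx": 0,"ty": 0,"tz": 0,"grip": 255},
    {"ax": 0,"ay": 0,"az": 0,"tx": 0,"ty": 0,"tz": 0,"grip": 255},
    {"ax": 0,"ay": 0,"az": 0,"tx": 0,"ty": 0,"tz": 0,"grip": 255},
    {"ax": 0,"ay": 0,"az": 0,"tx": 0,"ty": 0,"tz": 0,"grip": 255},
    {"ax": 0,"ay": 0,"az": 0,"tx": 0,"ty": 0,"tz": 0,"grip": 255},
    {"ax": 0,"ay": 0,"az": 0,"tx": 0,"ty": 0,"tz": 0,"grip": 255}
  ]
}}

```text
clock: 38.9
tcp_pos: [0.5607, -0.0126, 0.1428]
tcp_rot: [3.141, -0.0, -0.129]
force: [-2.4, -0.5, 3.7]
opening: 0.0498
```

```bash
python3 samp.py 6
```

```text
39.2 [ 0.56065097 -0.01264631  0.14273428] [ 1.79980348e+02 -3.58262869e-03 -7.39042331e+00] 0.04932196165624235
F [-3.2312 -0.1568  2.8965] [0.4444 0.3644 0.4644]
T [-0.0301  0.7258 -0.0009] [0.0207 0.0473 0.0399]
E [-9.92000e-02 -5.34962e+01  2.78900e-01 -3.63963e+01 -2.76000e-02
 -9.96200e-01 -5.90000e-03] [0.0005 0.0117 0.0005 0.0028 0.0005 0.0054 0.    ]
Elast [-9.94000e-02 -5.34791e+01  2.79100e-01 -3.63921e+01 -2.70000e-02
 -1.00400e+00 -5.90000e-03]
T about tool x [-0.12912854 -0.14697676 -0.08563389 -0.13349805 -0.1126996  -0.13142575] -0.12324853810846496 about tool y -0.7159350103685055
```

Request:
{"method": "arm_command", "body": {
  "commands": [
    {"ax": 0,"ay": 0,"az": 0,"tx": 0,"ty": 0,"tz": -0.0002,"grip": 255},
    {"ax": 0,"ay": 0,"az": 0,"tx": 0,"ty": 0,"tz": -0.0004,"grip": 255},
    {"ax": 0,"ay": 0,"az": 0,"tx": 0,"ty": 0,"tz": -0.0005,"grip": 255},
    {"ax": 0,"ay": 0,"az": 0,"tx": 0,"ty": 0,"tz": -0.0005,"grip": 255},
    {"ax": 0,"ay": 0,"az": 0,"tx": 0,"ty": 0,"tz": -0.0005,"grip": 255},
    {"ax": 0,"ay": 0,"az": 0,"tx": 0,"ty": 0,"tz": -0.0005,"grip": 255},
    {"ax": 0,"ay": 0,"az": 0,"tx": 0,"ty": 0,"tz": -0.0005,"grip": 255},
    {"ax": 0,"ay": 0,"az": 0,"tx": 0,"ty": 0,"tz": -0.0005,"grip": 255}
  ]
}}

```text
clock: 39.87
tcp_pos: [0.5606, -0.0127, 0.1431]
tcp_rot: [3.141, 0.0, -0.129]
force: [-0.2, -0.2, -4.4]
opening: 0.0497
```

```bash
python3 samp.py 6
```

```text
40.1667 [ 0.56066321 -0.01260917  0.14322695] [ 1.79983047e+02 -3.86405802e-03 -7.39050643e+00] 0.049531490847297695
F [-0.0156 -0.5177 -4.0089] [0.3047 0.2901 0.583 ]
T [0.015  0.0218 0.0111] [0.0284 0.016  0.0208]
E [-1.20000e-03 -5.69830e+01  3.24000e-01 -3.79179e+01 -6.31000e-02
  2.15000e-02  2.00000e-04] [0.0007 0.0096 0.0006 0.0077 0.0001 0.0002 0.0001]
Elast [-1.90000e-03 -5.69972e+01  3.23400e-01 -3.79278e+01 -6.32000e-02
  2.18000e-02  4.00000e-04]
T about tool x [-0.03127041  0.05450372  0.00603866 -0.00105855  0.01208906  0.0323068 ] 0.012100751412849541 about tool y -0.02354648283332063
```

Request:
{"method": "arm_command", "body": {
  "commands": [
    {"ax": 0,"ay": 0,"az": 0,"tx": 0,"ty": 0,"tz": 0.0002,"grip": 255},
    {"ax": 0,"ay": 0,"az": 0,"tx": 0,"ty": 0,"tz": 0.0003,"grip": 255},
    {"ax": 0,"ay": 0,"az": 0,"tx": 0,"ty": 0,"tz": 0.0003,"grip": 255},
    {"ax": 0,"ay": 0,"az": 0,"tx": 0,"ty": 0,"tz": 0.0003,"grip": 255},
    {"ax": 0,"ay": 0,"az": 0,"tx": 0,"ty": 0,"tz": 0.0003,"grip": 255},
    {"ax": 0,"ay": 0,"az": 0,"tx": 0,"ty": 0,"tz": 0.0003,"grip": 255},
    {"ax": 0,"ay": 0,"az": 0,"tx": 0,"ty": 0,"tz": 0.0003,"grip": 255},
    {"ax": 0,"ay": 0,"az": 0,"tx": 0,"ty": 0,"tz": 0.0003,"grip": 255}
  ]
}}

```text
clock: 40.83
tcp_pos: [0.5607, -0.0126, 0.1429]
tcp_rot: [3.141, -0.0, -0.129]
force: [-0.8, 0.8, -4.4]
opening: 0.0498
```

```bash
python3 samp.py 4;python3 - <<'E'
from h import *
_,s,_=snap("scene","s12");cropsave(s,250,130,390,235,'c24',5)
E
```

```text
41.0333 [ 0.56065214 -0.01264731  0.14295622] [ 1.79981526e+02 -5.19212586e-03 -7.39421825e+00] 0.04981404437924807
F [ 0.1621  0.0315 -4.0007] [0.3803 0.7769 0.2734]
T [-0.0147  0.037   0.0159] [0.0151 0.0135 0.0225]
E [-5.00000e-04 -5.70196e+01  3.24400e-01 -3.79224e+01 -6.30000e-02
  2.21000e-02  2.00000e-04] [0.0009 0.0006 0.0008 0.0002 0.0001 0.0001 0.    ]
Elast [-1.20000e-03 -5.70201e+01  3.23600e-01 -3.79225e+01 -6.33000e-02
  2.19000e-02  2.00000e-04]
T about tool x [-0.01395318 -0.00824064 -0.0092465  -0.04585434] -0.01932326502814563 about tool y -0.03475268516569336
```

View pics/c24.png

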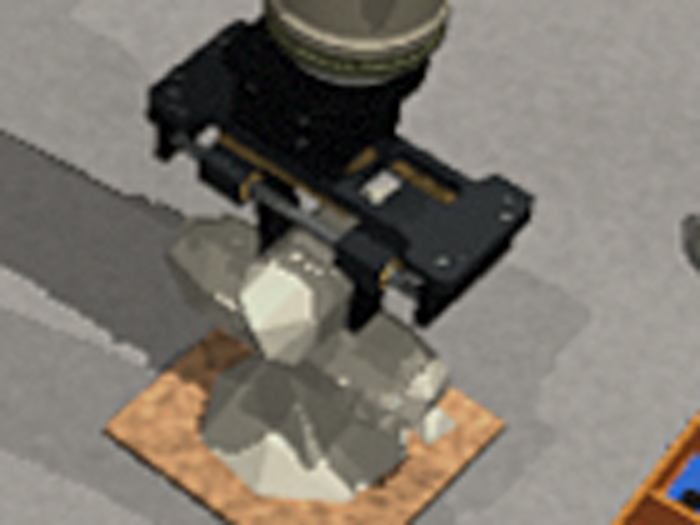

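Request:
{"method": "arm_command", "body": {
  "commands": [
    {"ax": 0,"ay": 0,"az": 0,"tx": 0,"ty": 0,"tz": 0.0001,"grip": 120},
    {"ax": 0,"ay": 0,"az": 0,"tx": 0,"ty": 0,"tz": 0.0001,"grip": 105},
    {"ax": 0,"ay": 0,"az": 0,"tx": 0,"ty": 0,"tz": 0.0001,"grip": 90},
    {"ax": 0,"ay": 0,"az": 0,"tx": 0,"ty": 0,"tz": 0.0001,"grip": 70},
    {"ax": 0,"ay": 0,"az": 0,"tx": 0,"ty": 0,"tz": 0.0001,"grip": 40},
    {"ax": 0,"ay": 0,"az": 0,"tx": 0,"ty": 0,"tz": 0.0001,"grip": 20},
    {"ax": 0,"ay": 0,"az": 0,"tx": 0,"ty": 0,"tz": 0.0001,"grip": 0},
    {"ax": 0,"ay": 0,"az": 0,"tx": 0,"ty": 0,"tz": 0.0001,"grip": 0}
  ]
}}

```text
clock: 41.75
tcp_pos: [0.5607, -0.0127, 0.1429]
tcp_rot: [3.141, -0.0, -0.129]
force: [-0.2, -0.8, -0.5]
opening: 0.0813
```

```bash
python3 samp.py 3;python3 - <<'E'
from h import *
_,s,_=snap("scene","s13");_,d,_=snap("side","d13");cropsave(s,250,130,390,235,'c25',5);cropsave(d,180,160,320,265,'c26',5)
E
```

```text
41.9 [ 0.56068046 -0.01265182  0.14286406] [ 1.79981044e+02 -8.19014469e-03 -7.39242437e+00] 0.08568887522130783
F [-0.2339  0.0715  0.235 ] [0.719  0.1785 0.0609]
T [-0.0209  0.0068 -0.0234] [0.0437 0.0153 0.0106]
E [ 1.00000e-04 -5.47766e+01  3.20200e-01 -3.61416e+01 -5.73000e-02
  2.19000e-02  2.00000e-04] [0.0005 0.0052 0.0004 0.0052 0.0001 0.0003 0.0001]
Elast [-4.00000e-04 -5.47704e+01  3.19800e-01 -3.61356e+01 -5.72000e-02
  2.22000e-02  1.00000e-04]
T about tool x [ 0.01089976  0.00765724 -0.08339379] -0.02161177438085606 about tool y -0.004058977892313202
```

View pics/c25.png

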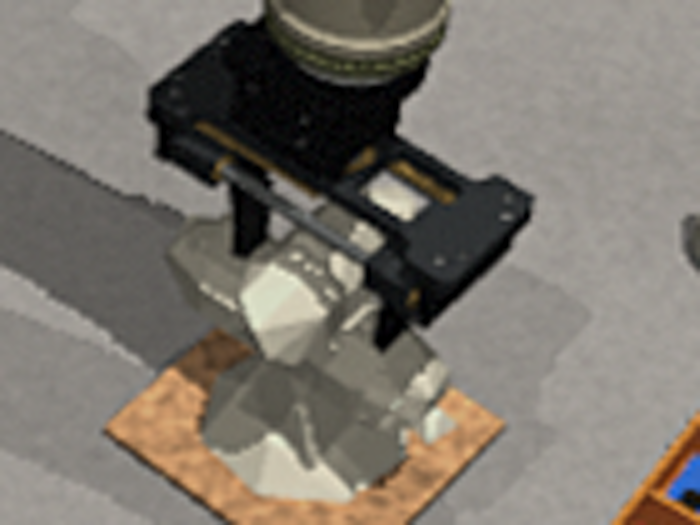

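View pics/c26.png

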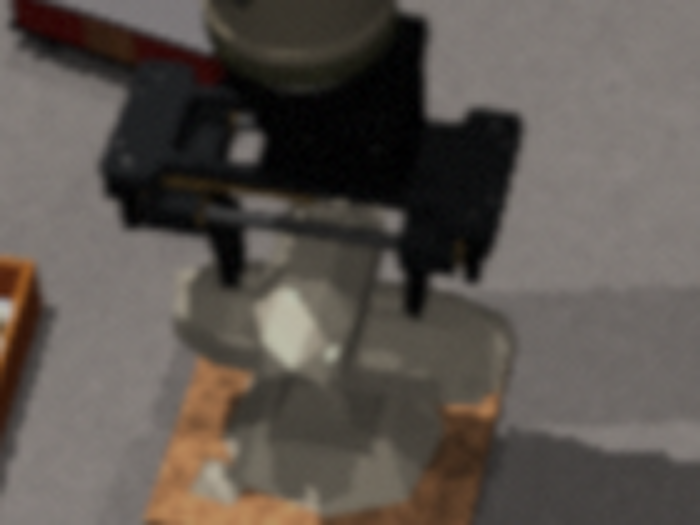

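Request:
{"method": "arm_command", "body": {
  "commands": [
    {"ax": 0,"ay": 0,"az": 0,"tx": 0,"ty": 0,"tz": -0.005,"grip": 0},
    {"ax": 0,"ay": 0,"az": 0,"tx": 0,"ty": 0,"tz": -0.015,"grip": 0},
    {"ax": 0,"ay": 0,"az": 0,"tx": 0,"ty": 0,"tz": -0.03,"grip": 0},
    {"ax": 0,"ay": 0,"az": 0,"tx": 0,"ty": 0,"tz": -0.045,"grip": 0},
    {"ax": 0,"ay": 0,"az": 0,"tx": 0,"ty": 0,"tz": -0.065,"grip": 0},
    {"ax": 0,"ay": 0,"az": 0,"tx": 0,"ty": 0,"tz": -0.085,"grip": 0},
    {"ax": 0,"ay": 0,"az": 0,"tx": 0,"ty": 0,"tz": -0.1,"grip": 0},
    {"ax": 0,"ay": 0,"az": 0,"tx": 0,"ty": 0,"tz": -0.11,"grip": 0}
  ]
}}

```text
clock: 42.67
tcp_pos: [0.5613, -0.0126, 0.2558]
tcp_rot: [-3.141, -0.003, -0.129]
force: [-0.7, -0.3, 0.1]
opening: 0.0867
```

Request:
{"method": "arm_command", "body": {
  "commands": [
    {"ax": 0,"ay": 0,"az": 0,"tx": 0,"ty": -0.015,"tz": 0,"grip": 0},
    {"ax": 0,"ay": 0,"az": 0,"tx": 0,"ty": -0.045,"tz": 0,"grip": 0},
    {"ax": 0,"ay": 0,"az": 0,"tx": 0,"ty": -0.08,"tz": 0,"grip": 0},
    {"ax": 0,"ay": 0,"az": 0,"tx": 0,"ty": -0.115,"tz": 0,"grip": 0},
    {"ax": 0,"ay": 0,"az": 0,"tx": 0,"ty": -0.15,"tz": 0,"grip": 0},
    {"ax": 0,"ay": 0,"az": 0,"tx": 0,"ty": -0.185,"tz": 0,"grip": 0},
    {"ax": 0,"ay": 0,"az": 0,"tx": 0,"ty": -0.21,"tz": 0,"grip": 0},
    {"ax": 0,"ay": 0,"az": 0,"tx": 0,"ty": -0.22,"tz": 0,"grip": 0}
  ]
}}

```text
clock: 43.33
tcp_pos: [0.5886, 0.2106, 0.2558]
tcp_rot: [-3.14, -0.002, -0.124]
force: [-0.1, 0.2, -0.5]
opening: 0.087
```

```bash
python3 - <<'E'
from h import *
for i in range(6): read_camera("scene")
st,s,_=snap("scene","s14");_,d,_=snap("side","d14");print(st["clock"],st["tcp_pos"]);cropsave(s,230,130,390,250,'c27',5);cropsave(d,180,150,320,265,'c28',5)
E
```

```text
43.6333 [0.590036   0.2032148  0.25606913]
```

View pics/c27.png

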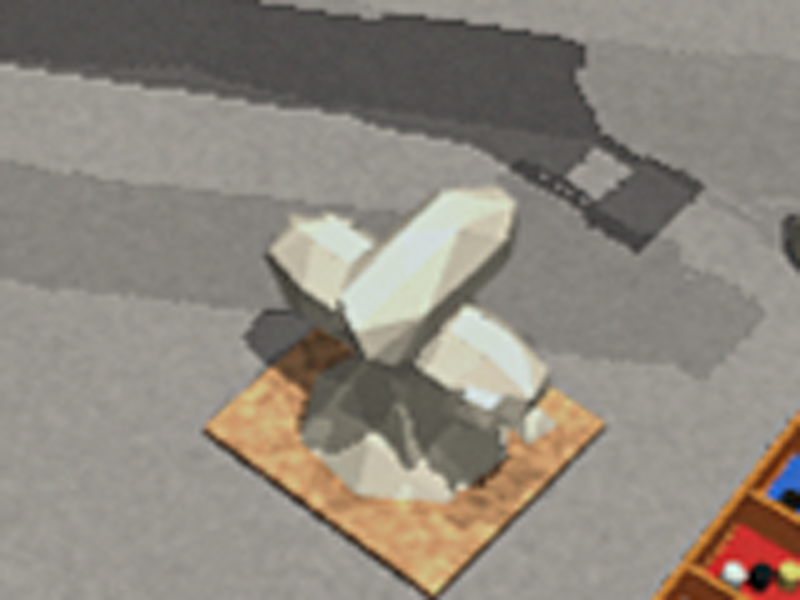

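View pics/d14.png

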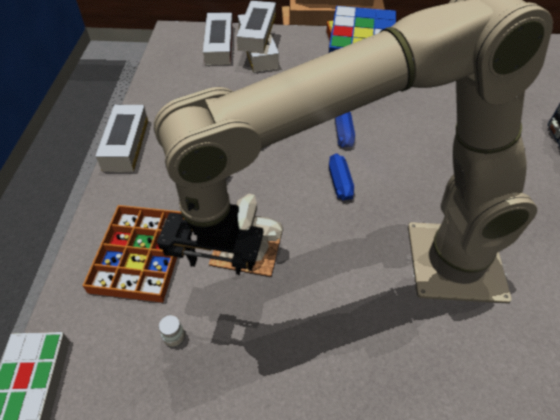

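View pics/s14.png

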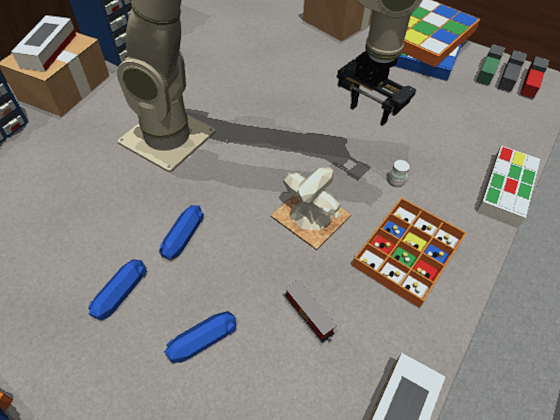

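```bash
python3 - <<'E'
from h import *
for i in range(14): read_camera("side")
_,s,_=snap("scene","s15");a=cv2.imread('pics/s14.png')
print("max diff over rocks",cv2.absdiff(a,s)[150:250,270:350].max(),"jar/wagon vs start",[cv2.absdiff(cv2.imread('pics/scene1.png'),s)[y0:y1,x0:x1].mean().round(2) for y0,y1,x0,x1 in((160,188,388,412),(280,342,283,340))])
print(read_state()["clock"]);print(finish_job())
E
```

```text
max diff over rocks 60 jar/wagon vs start [np.float64(5.51), np.float64(3.68)]
44.4833
the job is handed in; nothing more can be done
None
```

```bash
python3 - <<'E'
import cv2
a=cv2.imread('pics/s14.png');s=cv2.imread('pics/s15.png');d=cv2.absdiff(a,s).max(2)
for n,(y0,y1,x0,x1) in {"rocks":(150,250,270,350)}.items():
    r=d[y0:y1,x0:x1];print(n,r.mean(),(r>25).sum(),[(x+x0,y+y0) for y,x in zip(*(r>25).nonzero())][:20])
cv2.imwrite('pics/c29.png',cv2.resize(s[130:250,230:390],None,fx=5,fy=5,interpolation=cv2.INTER_CUBIC))
E
```

```text
rocks 2.17025 72 [(np.int64(279), np.int64(150)), (np.int64(280), np.int64(150)), (np.int64(287), np.int64(150)), (np.int64(347), np.int64(150)), (np.int64(348), np.int64(150)), (np.int64(285), np.int64(151)), (np.int64(286), np.int64(151)), (np.int64(287), np.int64(151)), (np.int64(295), np.int64(151)), (np.int64(348), np.int64(151)), (np.int64(294), np.int64(152)), (np.int64(295), np.int64(152)), (np.int64(301), np.int64(152)), (np.int64(300), np.int64(153)), (np.int64(301), np.int64(153)), (np.int64(302), np.int64(153)), (np.int64(349), np.int64(153)), (np.int64(302), np.int64(154)), (np.int64(349), np.int64(154)), (np.int64(305), np.int64(155))]
```

View pics/c29.png

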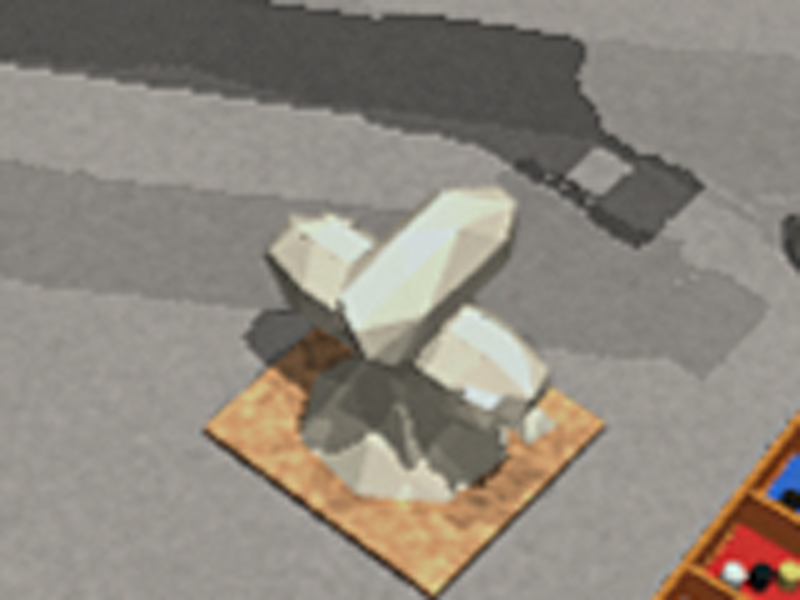

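The balanced rock display is built and handed in at 44.5 s. The long rock lies across the stump's crown, and the short rock lies crosswise on its ridge above the stump.

**Balance points:** I felt for each one from the wrist torque, with the rock lifted against the gripper empty.
- **Long rock:** about 10 mm off its middle. I regripped it there, and the residual torque was within noise.
- **Short rock:** about 2 mm off its middle, give or take 2 mm.

**Contact:** Pressing force while setting the rocks down stayed at about 11 N or less.

**Last checks:**
- After the gripper had moved well clear, both rocks were still in place and looked level in the scene view.
- Two scene pictures 0.8 s apart differed by up to 60 grey levels at some pixels in the rock area. The differing pixels I listed lie along the edge of the arm's shadow, and the rocks look the same in both.
- I never touched the wagon or the jar, and they stand in the same place in the start and end pictures.

**Disagreements:**
- The torque zero changed with the tool's pose, so an early reading seemed to contradict the first estimate for the long rock. I measured the empty gripper at the same pose and the two then agreed.
- The sixth joint's effort did not follow the change in load offset, so I did not use it.

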